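# Right the tipped tin and pack out the row

### The arm

A 6-joint arm with a two-finger parallel gripper is mounted at the origin on the work surface. World frame = base frame: x ahead of the robot, y to its left, z up, the work surface at z = 0. Lengths are in m, angles in degrees, forces in N, time in s.
With the tool pointing down it reaches from about 0.375 to 0.9 m from the base axis. Payload 3.1 kg.
Tool frame: the origin (TCP) lies at the very end of the fingers, on their centre line; the grasp point (between the pads) lies 19 mm behind it (bot.grip_point_offset is the distance from the TCP to the grasp point, in m); z points along the fingers, x is the direction in which the jaws open and shut, and the axes are right-handed (so a half turn about z gives the same grasp; the last joint's range is limited). The gripper opens to 87 mm and grips with 3 to 60 N. Pads are 19 mm wide; open, the fingers measure 117 mm over their backs; the gripper's body (75 mm by 190 mm) begins 51 mm behind the grasp point.
Start: joints at [60.075, 30.224, 82.088, -0, 67.689, -10.227], TCP at [0.211, 0.588, 0.194] pointing down, gripper open.
Joint ranges: [-176.69, 176.69], [-43.24, 126.21], [12.49, 139.97], [-82, 262], [0, 151.66], [-163.58, 163.58]. Speed limits (degrees/s): [159.86, 159.86, 180, 180, 180, 180].

### API

Orientations are given as a 3x3 rotation matrix whose columns are the frame's x, y, z axes.
In Python, from rig import bot, capture, recognise, place_of gives the robot as it stands.
- The arm moves only by the tool send_rows, never from a script. Its argument "motion" is a list of rows, each a list of 2 entries, a list of its own where there are three numbers: the shift along the tool's x, y, z in mm, then the turn about the tool's z in rad. A call has exactly 5 rows; each row shifts and turns the pose as measured when the row begins, along the tool's axes as they then stand; what a row does not reach is not made up. A row lasts 1/12 s, in which the tool goes at most 41.7 mm and 7.16 degrees, less where a joint would pass 70% of its speed; a pose out of reach is approached as far as the arm can. A call with a gripper value outside its range is refused whole. "gripper" is the closure, from 0 (fully open) to 1 (shut), set as the call begins (left out, the last holds). The fingers move at their own pace and stop on an object; the grip force is fixed at half the most. Time passes only in rows, so rows that do not move let the fingers close, or fill a call up. It gives the time, the measured TCP pose, the force and the opening at its end, in the units of the state.
- bot.read_state(): the state, without advancing time (a new reading comes with each control period).
- capture(name): name is "side" or "top"; returns a dict with "image" (400x640x3 uint8, blue, green, red), "fx", "fy", "cx", "cy" (pixels), "dist_coeffs" ([k1, k2, p1, p2, k3] as OpenCV has them; the pictures are not rectified), "rvec" (rotation vector, rad) and "tvec" (3), from world to camera coordinates, as OpenCV has them. Camera axes: x right, y down, z forward; pixel columns grow to the right and rows downward; lengths in m; the calibration is good to about 2 mm. A picture is of the moment at which its call begins. There is no depth.
- bot.hand_in(): hands the job in, once; it reports no verdict.
Trained networks look in the newest picture that a camera, given by its name, has taken for a name from the list of things; names that differ only in an ending like _2 or _b are one class to them, and where a whole thing is asked for, a point or a joint stands for the part that bears it (a point fixed in the world has none). Each returns a list of dicts, best first, with "p" (0 to 1); they miss things now and then, are a little off and sometimes report something else, mostly with a low value. They report only what shows in the picture. A call takes as long as a camera call. They do not tell look-alikes from the thing itself.
- recognise(camera, target): "xy" ([column, row] in pixels, amid what is visible of it).
- place_of(camera, target): "xy" ([column, row] in pixels: a listed point, or the origin of a listed thing).
The state is a dict: "time_s": time; "joint_positions": joint angles; "qvel": joint speeds; "tau": joint torques, N m; "position": TCP position; "tcp_rot": TCP orientation; "force": force on the tool from outside, world axes, zero at the start; "moment": the same for the moment, N m; "opening": opening from 0.0 (shut) to 1.0 (fully open).
Only numpy, scipy, OpenCV 4.12 (cv2) and the standard library are available. Lean on these libraries where they do the work, as an engineer would, in place of code of your own. Each camera call takes 0.05 s, during which the arm holds its last target.

### The job

The red tin has tipped over in the lane: stand it back upright in the lane, cap up, next to the two blue tins. Then close up the row and stand the one wooden packing block that fills the gap snugly between the red tin and the yellow stop at the lane's end, upright on the lane floor, so that no tin can tip again. Do not knock over the blue tins, and leave the cup, glue bottle, tape measure, hammer and dark offcut where they are.

Things in the scene. Friction and masses are not known exactly. Their poses are not given: they have to be found in the camera images.
- rack: Fixed plywood board, x -50 to +175, y -145 to +140, 12 thick: its top is the lane floor. Origin on the bench, z up. The lane runs along y at x = 0, between two aluminium rails (x = -36 and +36, 8 wide, 6 above the floor, 64 clear). A 60 high end wall closes it, inner face at y = -130; a yellow stop closes the other end. Spare stops and a cup stand behind, round x = 118.
- tin_tipped: The red-banded steel tin, 0.25 to 0.5 kg. It starts lying in the lane, along it, cap towards the yellow stop, foot towards the blue tins, one of its 56 x 92 faces down (so 50 high, 56 across the lane). Body 56 (its x) by 50 (its y) by 92 high, black round screw cap 24 across and 14 high on top (106 in all). Origin: centre of its underside; z runs up to the cap.
- tin_a: Blue-banded steel tin standing in the lane next to the end wall. Loose. Body 56 (its x) by 50 (its y) by 92 high, black round screw cap 24 across and 14 high on top (106 in all). Origin: centre of its underside; z runs up to the cap.
- tin_b: Blue-banded steel tin standing in the lane next to tin_a, about 1 mm of play on either side of tin_a. Loose. Body 56 (its x) by 50 (its y) by 92 high, black round screw cap 24 across and 14 high on top (106 in all). Origin: centre of its underside; z runs up to the cap.
- stop20: Yellow stop block 20 long (its y), 60 across, 30 high, screwed to the board. Origin: underside, middle of its +y end; it reaches from there 20 towards -y. One of the three closes the lane (origin at board x = 0, y = 125), the other two are spares behind the lane (board x = 118).
- stop30: Yellow stop block 30 long (its y), 60 across, 30 high, screwed to the board. Origin: underside, middle of its +y end; it reaches from there 30 towards -y. One of the three closes the lane (origin at board x = 0, y = 125), the other two are spares behind the lane (board x = 118).
- stop40: Yellow stop block 40 long (its y), 60 across, 30 high, screwed to the board. Origin: underside, middle of its +y end; it reaches from there 40 towards -y. One of the three closes the lane (origin at board x = 0, y = 125), the other two are spares behind the lane (board x = 118).
- block60: Loose light wood packing block standing on the bench, 60 thick (its x), 50 wide (its y), 110 high. Origin: centre of its underside, z up. In the lane it stands upright with its 60 thickness along the lane. When the three tins stand closed up, the gap left is 5 wider than one of the three blocks.
- block70: Loose light wood packing block standing on the bench, 70 thick (its x), 50 wide (its y), 110 high. Origin: centre of its underside, z up. In the lane it stands upright with its 70 thickness along the lane. When the three tins stand closed up, the gap left is 5 wider than one of the three blocks.
- block80: Loose light wood packing block standing on the bench, 80 thick (its x), 50 wide (its y), 110 high. Origin: centre of its underside, z up. In the lane it stands upright with its 80 thickness along the lane. When the three tins stand closed up, the gap left is 5 wider than one of the three blocks.
- mug: Blue cup, 72 across, 85 high, standing on the board behind the lane. Bystander; origin centre of underside.
- glue: Yellow glue bottle, 56 across, 170 high. Bystander; origin centre of underside.
- tape: Orange tape measure, 70 x 40 x 66. Bystander; origin centre of underside.
- mallet: Hammer, 300 long, lying on the bench. Bystander; it lies along its x.
- offcut: Dark wood offcut 160 x 70 x 30 lying flat. Bystander; origin centre of underside.
Mind the look-alikes: they are no part of the job. What is shaped like the block70 but turquoise is not meant.

How it is judged (in metres and radians):
On the way, in this order (a step that is already met when the one before it is completed fails the run):
1. the red tin stands upright on the lane floor, let go (x of tin_tipped in the frame of rack between -0.01 and 0.01 m and z of tin_tipped in the frame of rack between 0.008 and 0.016 m and angle between tin_tipped's own z axis and vertical below 0.07 rad and y of tin_tipped in the frame of rack between -0.01 and 0.09 m and contact force between the fingers and tin_tipped below 0.1 N), for 0.2 s.
2. the block that fits stands in the gap, on the lane floor (((x of stop40 in the frame of rack below 0.05 m and x of block60 in the frame of rack between -0.012 and 0.012 m and z of block60 in the frame of rack between 0.008 and 0.016 m and angle between block60's own z axis and vertical below 0.07 rad and y of block60 in the frame of rack between 0.047 and 0.0565 m and angle between the x axis of block60 and the y axis of rack, either way round below 0.13 rad) or (x of stop30 in the frame of rack below 0.05 m and x of block70 in the frame of rack between -0.012 and 0.012 m and z of block70 in the frame of rack between 0.008 and 0.016 m and angle between block70's own z axis and vertical below 0.07 rad and y of block70 in the frame of rack between 0.052 and 0.0615 m and angle between the x axis of block70 and the y axis of rack, either way round below 0.13 rad) or (x of stop20 in the frame of rack below 0.05 m and x of block80 in the frame of rack between -0.012 and 0.012 m and z of block80 in the frame of rack between 0.008 and 0.016 m and angle between block80's own z axis and vertical below 0.07 rad and y of block80 in the frame of rack between 0.057 and 0.0665 m and angle between the x axis of block80 and the y axis of rack, either way round below 0.13 rad))), for 0.2 s.
At the end, for the whole second after the job is handed in: All tins upright (4 deg) on the lane floor, 10 mm of its centre line, closed up to the end wall (8 mm play); the fitting block (60 with stop 40, 70 with 30, 80 with 20) upright on the floor between red tin and stop, square to 7 deg, 12 mm of the centre line, 8 mm of the stop; all at rest (x of tin_a in the frame of rack between -0.01 and 0.01 m and z of tin_a in the frame of rack between 0.008 and 0.016 m and angle between each of tin_a, tin_b, tin_tipped's own z axis and vertical below 0.07 rad and y of tin_a in the frame of rack between -0.107 and -0.097 m and x of tin_b in the frame of rack between -0.01 and 0.01 m and z of tin_b in the frame of rack between 0.008 and 0.016 m and y of tin_b in the frame of rack between -0.057 and -0.047 m and x of tin_tipped in the frame of rack between -0.01 and 0.01 m and z of tin_tipped in the frame of rack between 0.008 and 0.016 m and y of tin_tipped in the frame of rack between -0.007 and 0.003 m and ((x of stop40 in the frame of rack below 0.05 m and x of block60 in the frame of rack between -0.012 and 0.012 m and z of block60 in the frame of rack between 0.008 and 0.016 m and angle between block60's own z axis and vertical below 0.07 rad and y of block60 in the frame of rack between 0.047 and 0.0565 m and angle between the x axis of block60 and the y axis of rack, either way round below 0.13 rad) or (x of stop30 in the frame of rack below 0.05 m and x of block70 in the frame of rack between -0.012 and 0.012 m and z of block70 in the frame of rack between 0.008 and 0.016 m and angle between block70's own z axis and vertical below 0.07 rad and y of block70 in the frame of rack between 0.052 and 0.0615 m and angle between the x axis of block70 and the y axis of rack, either way round below 0.13 rad) or (x of stop20 in the frame of rack below 0.05 m and x of block80 in the frame of rack between -0.012 and 0.012 m and z of block80 in the frame of rack between 0.008 and 0.016 m and angle between block80's own z axis and vertical below 0.07 rad and y of block80 in the frame of rack between 0.057 and 0.0665 m and angle between the x axis of block80 and the y axis of rack, either way round below 0.13 rad)) and linear speed of each of tin_tipped, tin_a, tin_b below 0.02 m/s); the robot touches nothing.
It fails at once if a blue tin tips over (more than 20 degrees) or leaves the lane (angle between any of tin_a, tin_b's own z axis and vertical above 0.35 rad or distance of any of tin_a, tin_b from where it was at the start of the episode above 0.06 m).
It fails at once if the cup, glue bottle, tape measure, hammer or offcut is moved more than 30 mm (distance of any of mug, glue, tape, mallet, offcut from where it was at the start of the episode above 0.03 m).
It also fails if it takes over 72 s, if anything falls off the work surface, if the arm or the gripper's body presses on something with over 40 N, if the wrist force passes 120 N, or if a joint passes its speed limit or range.

## Working session

There is one attempt and no reset: what is moved stays moved. The work goes in short steps, Python scripts to look and compute and a tool call to move; the robot and the scene stay as the last step left them, time stands still between calls to the robot, and variables do not carry over. Pictures are saved under pics/ and viewed, and the job is handed in when it is done.

Besides the shell and the picture viewer there is one more tool, called as name(argument=value, ...), one argument or row to a line, values as JSON. send_rows: Moves the arm, as the interface text tells. Its arguments: {"type":"object","properties":{"motion":{"type":"array","items":{"type":"array"}},"gripper":{"type":"number"}},"required":["motion"]}

```bash
ls; mkdir -p pics; python3 - <<'E'
from rig import bot, capture, recognise, place_of
import cv2,numpy as np
s=bot.read_state();print({k:np.round(v,3).tolist() for k,v in s.items()})
for n in("side","top"):
    c=capture(n);cv2.imwrite(f"pics/{n}0.png",c["image"])
    R=cv2.Rodrigues(np.array(c["rvec"],float))[0];print(n,c["fx"],c["dist_coeffs"],-R.T@np.array(c["tvec"]).ravel(),R[2])
    for t in "rack tin_tipped tin_a tin_b stop20 stop30 stop40 block60 block70 block80 mug glue tape mallet offcut".split():
        print(t,[(np.round(d["xy"]).tolist(),round(d["p"],2)) for d in place_of(n,t)][:4])
E
```

```text
pics
{'time_s': 0.0, 'joint_positions': [60.076, 30.277, 82.157, 0.001, 67.689, -10.227], 'qvel': [-0.059, 0.001, -0.001, 0.063, 0.074, 0.106], 'tau': [-0.001, -44.005, -17.659, 0.063, 0.058, -0.0], 'position': [0.21, 0.588, 0.193], 'tcp_rot': [[0.337, 0.941, -0.001], [0.941, -0.337, -0.002], [-0.002, -0.0, -1.0]], 'force': [0.355, -0.24, -0.084], 'moment': [0.01, -0.017, 0.018], 'opening': 0.999}
side 367.6216572128281 [-0.06637428  0.          0.          0.          0.        ] [ 0.37534818 -0.72480822  0.68905245] [ 0.13485013  0.74754846 -0.65037431]
rack [([369.0, 220.0], 0.83)]
tin_tipped [([372.0, 215.0], 0.84)]
tin_a [([370.0, 232.0], 0.84), ([323.0, 357.0], 0.58), ([375.0, 247.0], 0.57)]
tin_b [([370.0, 232.0], 0.84), ([323.0, 357.0], 0.58), ([375.0, 247.0], 0.57)]
stop20 [([409.0, 205.0], 0.7), ([373.0, 232.0], 0.65), ([367.0, 188.0], 0.61), ([406.0, 189.0], 0.56)]
stop30 [([409.0, 205.0], 0.7), ([373.0, 232.0], 0.65), ([367.0, 188.0], 0.61), ([406.0, 189.0], 0.56)]
stop40 [([409.0, 205.0], 0.7), ([373.0, 232.0], 0.65), ([367.0, 188.0], 0.61), ([406.0, 189.0], 0.56)]
block
[... 813 characters left out ...]
stop20 [([330.0, 104.0], 0.67), ([299.0, 142.0], 0.53), ([310.0, 101.0], 0.48)]
stop30 [([330.0, 104.0], 0.67), ([299.0, 142.0], 0.53), ([310.0, 101.0], 0.48)]
stop40 [([330.0, 104.0], 0.67), ([299.0, 142.0], 0.53), ([310.0, 101.0], 0.48)]
block60 [([353.0, 220.0], 0.9), ([399.0, 221.0], 0.86), ([441.0, 232.0], 0.8), ([439.0, 296.0], 0.64)]
block70 [([353.0, 220.0], 0.9), ([399.0, 221.0], 0.86), ([441.0, 232.0], 0.8), ([439.0, 296.0], 0.64)]
block80 [([353.0, 220.0], 0.9), ([399.0, 221.0], 0.86), ([441.0, 232.0], 0.8), ([439.0, 296.0], 0.64)]
mug [([385.0, 117.0], 0.82)]
glue [([187.0, 190.0], 0.6)]
tape [([479.0, 223.0], 0.55)]
mallet [([464.0, 138.0], 0.69)]
offcut [([194.0, 140.0], 0.91)]
```

View pics/side0.png

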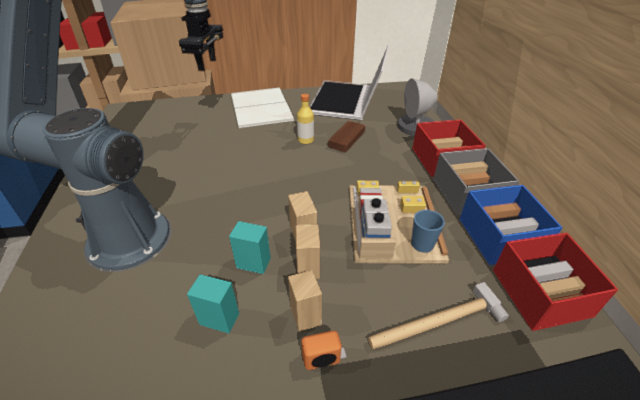

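View pics/top0.png

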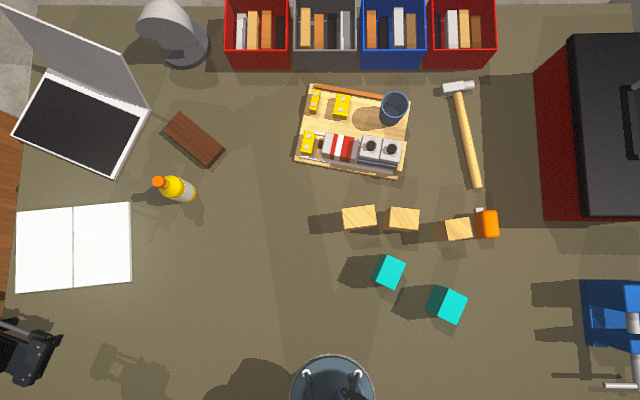

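```bash
python3 - <<'E'
import cv2
t=cv2.imread("pics/top0.png");s=cv2.imread("pics/side0.png")
cv2.imwrite("pics/topc.png",cv2.resize(t[80:260,285:495],None,fx=3.5,fy=3.3,interpolation=2)[:, :])
cv2.imwrite("pics/sidec.png",cv2.resize(s[150:350,190:450],None,fx=3,fy=3,interpolation=2))
E
```

```text
(no output)
```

View pics/topc.png

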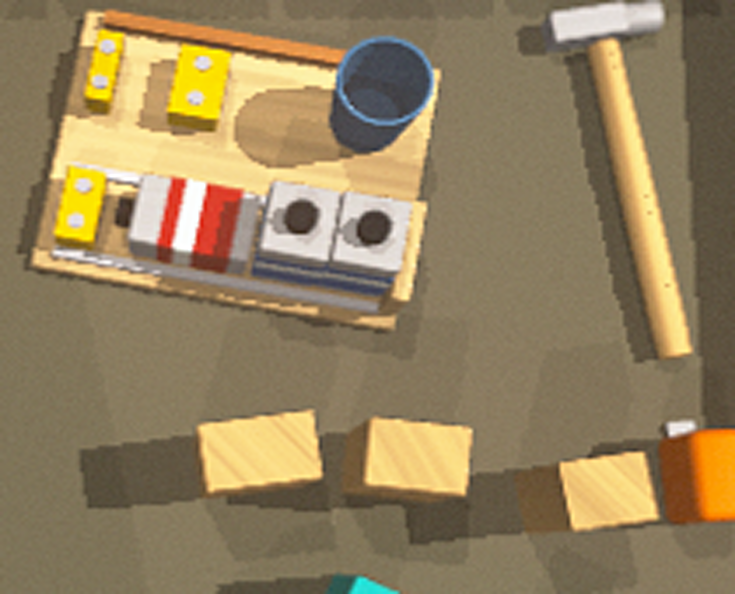

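View pics/sidec.png

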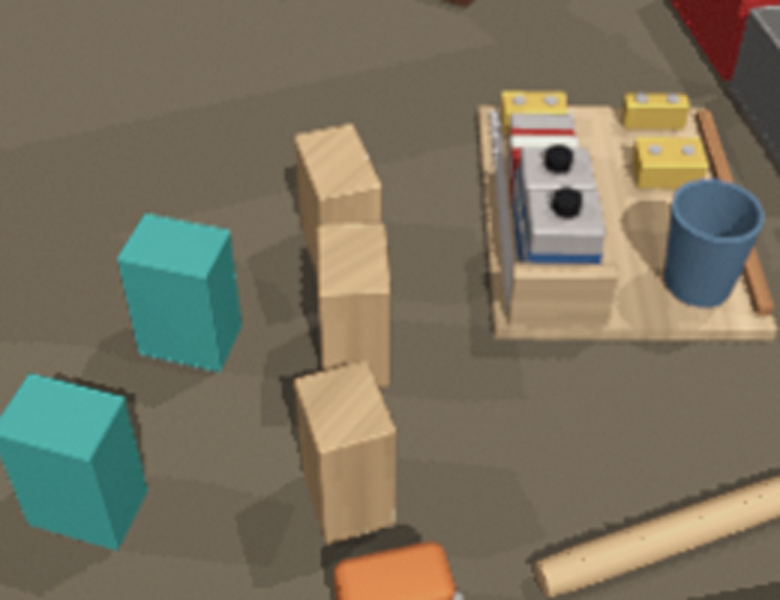

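Top view: the lane's stop at (307,142) is the middle-length one; the spares behind it at (314,101) and (342,105) are the short and long ones. So stop30 is in the lane and block70 is needed. The wooden candidates are at (359,217), (404,219) and (458,229). The turquoise ones at (390,272) and (452,306) are look-alikes. I'll measure them all.

```bash
cat > h.py <<'E'
import numpy as np,cv2
from rig import bot, capture, recognise, place_of
from scipy.optimize import least_squares
def K(c): return np.array([[c["fx"],0,c["cx"]],[0,c["fy"],c["cy"]],[0,0,1.]])
def ray(c,uv,z):
    R=cv2.Rodrigues(np.array(c["rvec"],float))[0];t=np.array(c["tvec"],float).ravel()
    p=cv2.undistortPoints(np.array([[uv]],float),K(c),np.array(c["dist_coeffs"],float))[0,0]
    o=-R.T@t;d=R.T@np.array([p[0],p[1],1]);return o+d*(z-o[2])/d[2]
def proj(c,P): return cv2.projectPoints(np.array(P,float).reshape(-1,3),np.array(c["rvec"],float),np.array(c["tvec"],float),K(c),np.array(c["dist_coeffs"],float))[0][:,0]
def T(p,P):
    P=np.array(P,float).reshape(-1,3);a=p[2];c,s=np.cos(a),np.sin(a)
    return np.c_[p[0]+c*P[:,0]-s*P[:,1],p[1]+s*P[:,0]+c*P[:,1],P[:,2]]
E
cat > m1.py <<'E'
from h import *
c=capture("top");s=capture("side")
cr=lambda x,y:(285+(x+.5)/3.5-.5,80+(y+.5)/3.3-.5)
cs=lambda x,y:(190+(x+.5)/3-.5,150+(y+.5)/3-.5)
tp=[cr(85,12),cr(32,265),cr(395,328)]
W=[(.175,.14,.012),(-.05,.14,.012),(-.05,-.145,.012)]
sp=[cs(497,338),cs(775,338)];WS=[(-.05,-.145,.0),(.175,-.145,0.)]
f=lambda p:np.r_[(proj(c,T(p,W))-tp).ravel(),(proj(s,T(p,WS))-sp).ravel()]
r=least_squares(f,[.5,.0,.0]);print("rack",r.x,np.degrees(r.x[2]));print(r.fun.round(1))
np.save("rack.npy",r.x)
tops={"L":[(198,427),(314,411),(322,479),(205,494)],"M":[(370,419),(472,430),(467,496),(362,487)],"R":[(560,463),(643,453),(657,520),(573,530)]}
for k,v in tops.items():
    P=np.array([ray(c,cr(*q),.11)[:2] for q in v]);e=[np.linalg.norm(P[i]-P[(i+1)%4])*1e3 for i in range(4)]
    d=P[1]-P[0];print(k,P.mean(0).round(4),np.round(e,1),np.degrees(np.arctan2(d[1],d[0])).round(1))
sides={"L":[(296,136),(351,125),(381,180),(325,198)],"M":[(318,228),(384,225),(389,288),(322,293)],"R":[(295,378),(366,362),(395,428),(322,450)]}
for k,v in sides.items():
    P=np.array([ray(s,cs(*q),.11)[:2] for q in v]);e=[np.linalg.norm(P[i]-P[(i+1)%4])*1e3 for i in range(4)]
    d=P[1]-P[2];print(k,"side",P.mean(0).round(4),np.round(e,1),np.degrees(np.arctan2(d[1],d[0])).round(1))
# stops: tops z=.042, in rack frame
def rk(uv,z,cam=c):
    w=ray(cam,uv,z)[:2]-r.x[:2];a=r.x[2];return (np.array([np.cos(a)*w[0]+np.sin(a)*w[1],-np.sin(a)*w[0]+np.cos(a)*w[1]])*1e3).round(1)
for n,v in {"lane":[(67,168),(105,168),(97,246),(55,240)],"sp1":[(97,33),(124,35),(112,107),(86,103)],"sp2":[(182,46),(229,53),(218,130),(169,118)]}.items():
    print(n,[rk(cr(*q),.042).tolist() for q in v])
print("tin red top corners",[rk(cr(*q),.062).tolist() for q in [(145,175),(252,190),(240,272),(133,245)]])
print("caps",[rk(cr(*q),.118).tolist() for q in [(302,215),(376,227)]])
E
python3 m1.py
```

```text
rack [ 0.63608649 -0.04483555 -0.18137475] -10.392007764983669
[-0.  -0.2 -0.3  0.4 -0.5 -0.2  0.1  0.3  0.1  0.4]
L [ 0.449  -0.0657] [80.7 49.9 80.7 49. ] -81.6
M [ 0.4453 -0.1735] [70.  48.2 71.4 50. ] -96.6
R [ 0.4213 -0.3016] [56.9 48.7 57.1 48.6] -82.6
L side [ 0.4512 -0.0644] [46.9 72.2 47.6 78.8] 100.4
M side [ 0.4469 -0.174 ] [49.3 63.2 47.2 64.9] 83.4
R side [ 0.4222 -0.3001] [47.9 55.3 47.8 58.5] 100.0
lane [[28.1, 124.6], [33.3, 96.1], [-31.4, 90.1], [-32.3, 122.3]]
sp1 [[144.7, 123.3], [146.7, 102.4], [84.7, 100.3], [84.4, 120.6]]
sp2 [[145.4, 56.6], [146.0, 19.9], [80.1, 16.9], [83.4, 55.6]]
tin red top corners [[26.5, 63.8], [28.7, -16.8], [-38.1, -19.3], [-30.9, 62.3]]
caps [[-2.0, -52.8], [-1.9, -104.9]]
```

```bash
python3 - <<'E'
import cv2
t=cv2.imread("pics/top0.png");s=cv2.imread("pics/side0.png")
cv2.imwrite("pics/topc2.png",cv2.resize(t[80:185,290:415],None,fx=6,fy=5.7,interpolation=2))
cv2.imwrite("pics/sidec2.png",cv2.resize(s[175:270,340:455],None,fx=6.5,fy=6.3,interpolation=2))
cv2.imwrite("pics/grip.png",cv2.resize(s[0:80,150:250],None,fx=6,fy=6,interpolation=2))
E
```

```text
(no output)
```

View pics/topc2.png

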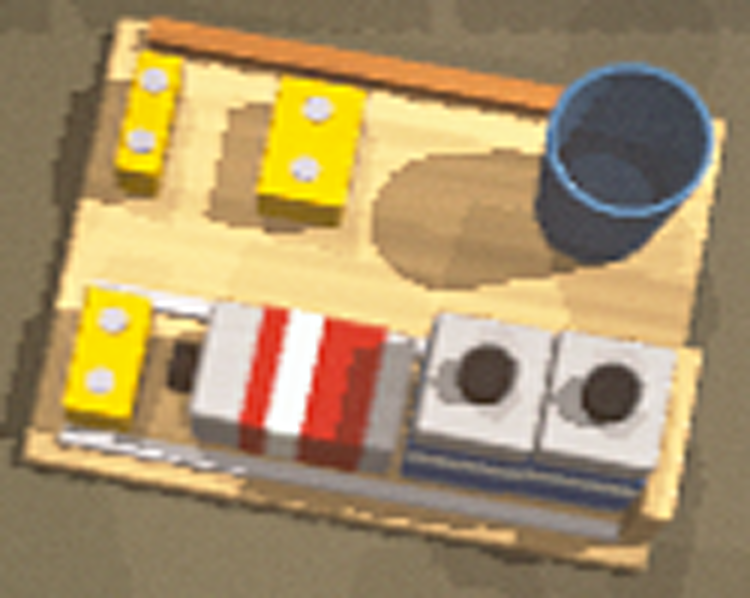

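View pics/sidec2.png

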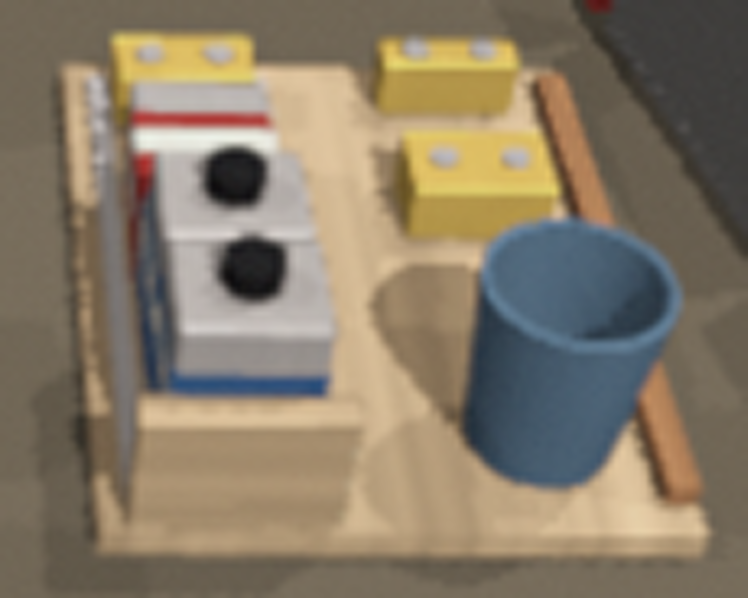

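View pics/grip.png

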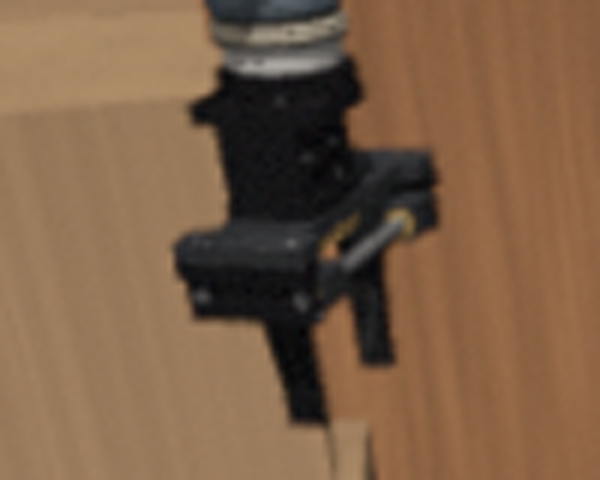

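```bash
cat > m2.py <<'E'
from h import *
c=capture("top");s=capture("side");r=np.load("rack.npy")
cr=lambda x,y:(290+(x+.5)/6-.5,80+(y+.5)/5.7-.5)
def rk(uv,z,cam=c):
    w=ray(cam,uv,z)[:2]-r[:2];a=r[2];return (np.array([np.cos(a)*w[0]+np.sin(a)*w[1],-np.sin(a)*w[0]+np.cos(a)*w[1]])*1e3).round(1)
print("red",[rk(cr(*q),.062).tolist() for q in [(215,303),(193,412),(418,338),(392,445)]])
print("bandedges",[rk(cr(*q),.062).tolist() for q in [(263,308),(240,425),(386,328),(357,440)]])
print("stop30",[rk(cr(*q),.042).tolist() for q in [(88,287),(152,292),(130,418),(64,412)]])
print("tin tops",[rk(cr(*q),.104).tolist() for q in [(437,313),(675,350),(660,467),(412,430)]])
sb=lambda x,y:(340+(x+.5)/6.5-.5,175+(y+.5)/6.3-.5)
print("tops side",[rk(sb(*q),.104,s).tolist() for q in [(153,155),(300,152),(330,330),(175,332)]], [rk(sb(*q),.062,s).tolist() for q in [(133,87),(268,84)]],[rk(sb(*q),.042,s).tolist() for q in [(112,36),(250,34)]])
E
python3 m2.py
```

```text
red [[26.1, 65.5], [-26.0, 65.5], [25.6, -24.2], [-25.8, -21.7]]
bandedges [[27.5, 44.5], [-28.4, 44.5], [27.7, -9.7], [-26.2, -6.4]]
stop30 [[30.0, 123.7], [32.7, 95.2], [-28.5, 93.6], [-31.0, 122.8]]
tin tops [[24.6, -28.6], [25.6, -128.0], [-26.9, -130.0], [-28.9, -27.3]]
tops side [[-30.5, -31.6], [25.4, -29.3], [23.1, -127.5], [-30.9, -128.8]] [[-27.7, 62.6], [29.3, 65.3]] [[-30.8, 124.5], [30.9, 126.7]]
```

block70 is confirmed: its top measures about 70 × 49 and it sits at (404,219). Its neighbours measure about 81 and 57. The lane stop reaches from y ≈ 95 to 124, so it is stop30. The red tin's body spans rack y from -25 to 66 at x ≈ 0.

First I'll lift and turn the tool so its x axis lies along rack x.

send_rows(
  motion=[
    [[0,0,-15],0.12],
    [[0,0,-15],0.12],
    [[0,0,-15],0.12],
    [[0,0,-15],0.12],
    [[0,0,0],0.12],
  ],
  gripper=0,
)

```text
time_s: 2.22
position: [0.21, 0.5872, 0.2544]
tcp_rot: [[0.823, 0.568, -0.003], [0.568, -0.823, -0.004], [-0.005, 0.002, -1.0]]
force: [1.2, -0.1, 0.3]
opening: 1.001
```

send_rows(
  motion=[
    [[0,0,0],0.12],
    [[0,0,0],0.12],
    [[0,0,0],0.12],
    [[0,0,0],0.12],
    [[0,0,0],0.12],
  ],
)

```text
time_s: 2.63
position: [0.2103, 0.588, 0.2568]
tcp_rot: [[1.0, -0.021, -0.001], [-0.021, -1.0, -0.001], [-0.001, 0.001, -1.0]]
force: [0.3, 0.2, -0.5]
opening: 0.999
```

```bash
cat > go.py <<'E'
import sys
from h import *
r=np.load("rack.npy")
def st():
    s=bot.read_state();p=np.array(s["position"]);R=np.array(s["tcp_rot"]);a=r[2];w=p[:2]-r[:2]
    q=np.array([np.cos(a)*w[0]+np.sin(a)*w[1],-np.sin(a)*w[0]+np.cos(a)*w[1]])
    return s,p,R,q
def show(tgt=None,yaw=None):
    s,p,R,q=st();y=np.degrees(np.arctan2(R[1,0],R[0,0]))
    print("t",round(s["time_s"],2),"rack mm",(q*1e3).round(1),"z",round(p[2]*1e3,1),"yaw",round(y,2),"F",np.round(s["force"],1),"open mm",round(s["opening"]*87,1))
    if tgt is not None: # rack mm
        a=r[2];W=np.array([r[0]+(np.cos(a)*tgt[0]-np.sin(a)*tgt[1])/1e3,r[1]+(np.sin(a)*tgt[0]+np.cos(a)*tgt[1])/1e3,tgt[2]/1e3])
        print("tool shift",(R.T@(W-p)*1e3).round(1),"turn rad",round(np.radians(-(((np.degrees(a) if yaw is None else yaw)-y+90)%180-90)),3))
if __name__=="__main__":
    v=[float(x) for x in sys.argv[1:]];show(v[:3] if v else None,v[3] if len(v)>3 else None)
E
python3 go.py 0 54 150
```

```text
t 2.63 rack mm [-532.9  545.7] z 256.8 yaw -1.19 F [ 0.3  0.2 -0.5] open mm 86.9
tool shift [447.5 570.4 107.1] turn rad 0.161
```

send_rows(
  motion=[
    [[0,0,0],0.08],
    [[0,0,0],0.08],
    [[28,26,0],0],
    [[28,26,0],0],
    [[28,26,0],0],
  ],
)

```text
time_s: 3.05
position: [0.2753, 0.4994, 0.2564]
tcp_rot: [[0.983, -0.182, -0.001], [-0.182, -0.983, 0.005], [-0.002, -0.005, -1.0]]
force: [0.6, -0.1, -0.2]
opening: 1.003
```

send_rows(
  motion=[
    [[28,26,0],0],
    [[28,26,0],0],
    [[28,26,0],0],
    [[28,26,0],0],
    [[28,26,0],0],
  ],
)

```text
time_s: 3.47
position: [0.3927, 0.3395, 0.2562]
tcp_rot: [[0.984, -0.177, 0.001], [-0.177, -0.984, 0.006], [-0.0, -0.006, -1.0]]
force: [1.5, 0.4, 0.0]
opening: 1.001
```

send_rows(
  motion=[
    [[28,26,0],0],
    [[28,26,0],0],
    [[28,26,0],0],
    [[28,26,0],0],
    [[28,26,0],0],
  ],
)

```text
time_s: 3.88
position: [0.5117, 0.1783, 0.2568]
tcp_rot: [[0.984, -0.177, 0.003], [-0.177, -0.984, 0.007], [0.002, -0.008, -1.0]]
force: [-0.7, 1.3, 0.5]
opening: 1.004
```

```bash
python3 go.py 0 54 120
```

```text
t 3.88 rack mm [-162.6  197. ] z 256.8 yaw -10.21 F [-0.7  1.3  0.5] open mm 87.4
tool shift [161.9 144.6 136. ] turn rad 0.003
```

send_rows(
  motion=[
    [[28,25,20],0],
    [[28,25,20],0],
    [[28,25,20],0],
    [[28,25,20],0],
    [[28,25,20],0],
  ],
)

```text
time_s: 4.3
position: [0.6301, 0.0321, 0.1665]
tcp_rot: [[0.984, -0.18, 0.02], [-0.18, -0.984, 0.008], [0.018, -0.011, -1.0]]
force: [-0.6, 0.4, 0.1]
opening: 1.001
```

```bash
python3 go.py 0 54 60
```

```text
t 4.3 rack mm [-19.8  74.6] z 166.5 yaw -10.36 F [-0.6  0.4  0.1] open mm 87.1
tool shift [ 17.8  21.8 106.6] turn rad 0.001
```

send_rows(
  motion=[
    [[9,11,10],0],
    [[9,11,20],0],
    [[0,0,20],0],
    [[0,0,20],0],
    [[0,0,0],0],
  ],
)

```text
time_s: 4.72
position: [0.65, -0.0026, 0.0897]
tcp_rot: [[0.982, -0.19, 0.02], [-0.19, -0.982, 0.006], [0.019, -0.01, -1.0]]
force: [-0.6, -0.6, -0.3]
opening: 1.003
```

```bash
python3 go.py 0 54 26; python3 - <<'E'
from h import *
print(np.array(bot.read_state()["tcp_rot"]).round(3))
cv2.imwrite("pics/top1.png",cv2.resize(capture("top")["image"][80:190,285:415],None,fx=5,fy=5,interpolation=2))
cv2.imwrite("pics/side1.png",cv2.resize(capture("side")["image"][120:270,330:460],None,fx=4,fy=4,interpolation=2))
E
```

```text
t 4.72 rack mm [ 6. 44.] z 89.7 yaw -10.94 F [-0.6 -0.6 -0.3] open mm 87.2
tool shift [-7.3 -9.3 63.6] turn rad -0.01
[[ 0.982 -0.19   0.02 ]
 [-0.19  -0.982  0.006]
 [ 0.019 -0.01  -1.   ]]
```

View pics/side1.png

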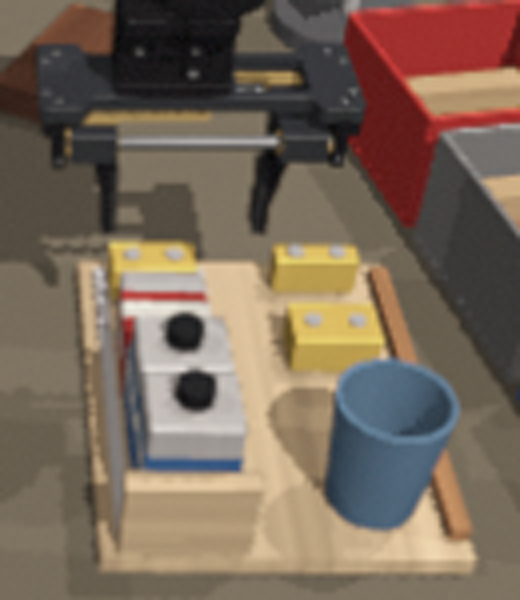

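View pics/top1.png

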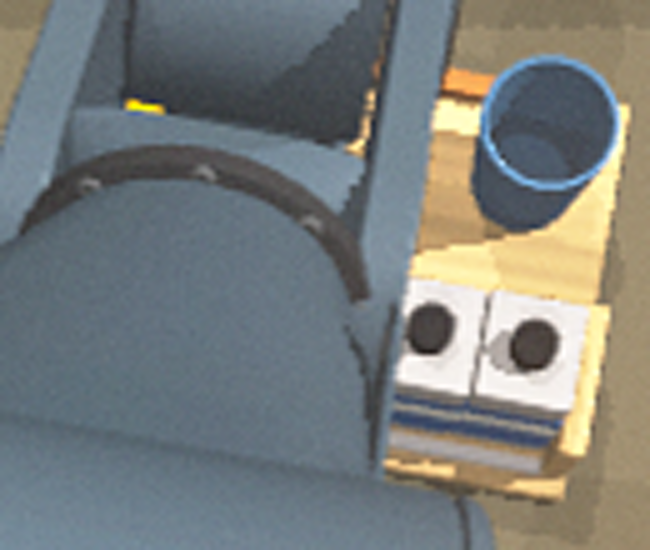

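Side view: the gripper hangs behind the blue tins and above the stop (fingers at about (105,215) and (258,220) in the crop). The blue tins are untouched. It overshot by about 10 mm, so I'll correct that and then descend.

send_rows(
  motion=[
    [[-4,-5,0],-0.01],
    [[-3,-4,0],0],
    [[0,0,10],0],
    [[0,0,10],0],
    [[0,0,0],0],
  ],
)

```text
time_s: 5.23
position: [0.6506, 0.0113, 0.0793]
tcp_rot: [[0.984, -0.174, 0.038], [-0.175, -0.985, 0.004], [0.037, -0.011, -0.999]]
force: [-1.4, -0.5, -1.6]
opening: 0.998
```

```bash
python3 go.py 0 54 26
```

```text
t 5.23 rack mm [ 4.2 57.8] z 79.3 yaw -10.06 F [-1.4 -0.5 -1.6] open mm 86.8
tool shift [-6.1  4.4 53. ] turn rad 0.006
```

send_rows(
  motion=[
    [[0,0,0],0],
    [[0,0,0],0],
    [[0,0,0],0],
    [[0,0,0],0],
    [[0,0,0],0],
  ],
)

```text
time_s: 5.65
position: [0.6507, 0.0117, 0.0792]
tcp_rot: [[0.984, -0.174, 0.038], [-0.174, -0.985, 0.004], [0.037, -0.011, -0.999]]
force: [0.3, 0.2, -0.5]
opening: 1.003
```

```bash
python3 go.py 0 54 26;python3 -c "
from h import *
print(np.array(bot.read_state()['joint_positions']).round(2),np.array(bot.read_state()['tcp_rot']).round(4))"
```

```text
t 5.65 rack mm [ 4.2 58.2] z 79.2 yaw -10.02 F [ 0.3  0.2 -0.5] open mm 87.2
tool shift [-6.2  4.8 52.9] turn rad 0.006
[-9.09 39.19 85.56  0.71 53.14  0.5 ] [[ 0.9841 -0.1736  0.038 ]
 [-0.1739 -0.9848  0.004 ]
 [ 0.0367 -0.0106 -0.9993]]
```

send_rows(
  motion=[
    [[-3,2,4],0],
    [[-2,2,4],0],
    [[0,0,4],0],
    [[0,0,4],0],
    [[0,0,4],0],
  ],
)

```text
time_s: 6.07
position: [0.646, 0.0076, 0.0582]
tcp_rot: [[0.984, -0.174, 0.04], [-0.175, -0.985, 0.004], [0.039, -0.01, -0.999]]
force: [0.3, 0.9, 0.6]
opening: 0.998
```

```bash
python3 go.py 0 54 26;python3 -c "
from h import *
print(np.array(bot.read_state()['joint_positions']).round(2),np.array(bot.read_state()['tcp_rot']).round(4))"
```

```text
t 6.07 rack mm [ 0.3 53.4] z 58.2 yaw -10.06 F [0.3 0.9 0.6] open mm 86.8
tool shift [-1.6 -0.3 32.2] turn rad 0.006
[-9.520e+00  4.050e+01  8.706e+01  7.600e-01  5.020e+01  6.000e-02] [[ 0.9839 -0.1744  0.0401]
 [-0.1746 -0.9846  0.0035]
 [ 0.0389 -0.0105 -0.9992]]
```

send_rows(
  motion=[
    [[-1,0,6],0],
    [[0,0,6],0],
    [[0,0,6],0],
    [[0,0,6],0],
    [[0,0,5],0],
  ],
)

```text
time_s: 6.48
position: [0.646, 0.008, 0.0255]
tcp_rot: [[0.984, -0.174, 0.039], [-0.175, -0.985, 0.004], [0.038, -0.011, -0.999]]
force: [0.5, 0.2, -0.1]
opening: 1.0
```

send_rows(
  motion=[
    [[0,0,0],0],
    [[0,0,0],0],
    [[0,0,0],0],
    [[0,0,0],0],
    [[0,0,0],0],
  ],
)

```text
time_s: 6.9
position: [0.6452, 0.0082, 0.0235]
tcp_rot: [[0.984, -0.174, 0.037], [-0.175, -0.985, 0.004], [0.035, -0.011, -0.999]]
force: [0.1, 0.2, -0.1]
opening: 1.0
```

```bash
python3 go.py 0 54 26; python3 - <<'E'
from h import *
cv2.imwrite("pics/side2.png",cv2.resize(capture("side")["image"][140:270,330:460],None,fx=4.6,fy=4.6,interpolation=2))
E
```

```text
t 6.9 rack mm [-0.6 53.8] z 23.5 yaw -10.06 F [ 0.1  0.2 -0.1] open mm 87.0
tool shift [ 0.7 -0.2 -2.5] turn rad 0.006
```

View pics/side2.png

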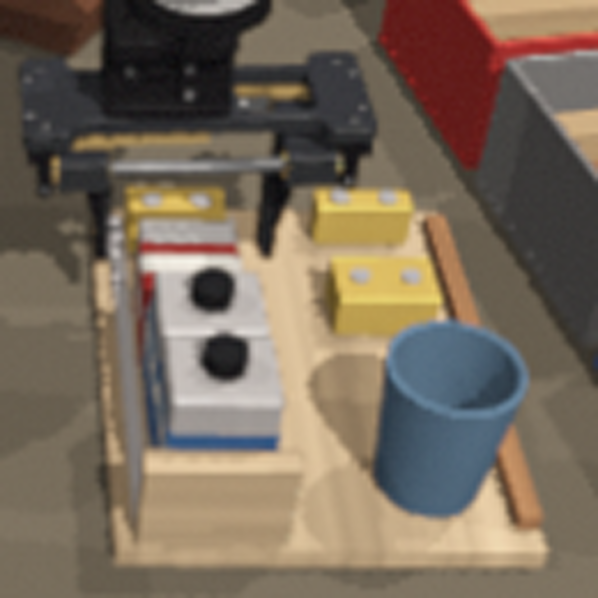

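The fingers straddle the red tin ((100,240) and (268,245) in the crop). Closing.

send_rows(
  motion=[
    [[0,0,-3],0],
    [[0,0,0],0],
    [[0,0,0],0],
    [[0,0,0],0],
    [[0,0,0],0],
  ],
  gripper=0.5,
)

```text
time_s: 7.37
position: [0.6461, 0.0081, 0.0284]
tcp_rot: [[0.984, -0.174, 0.039], [-0.175, -0.985, 0.004], [0.038, -0.011, -0.999]]
force: [-0.2, -0.5, -0.6]
opening: 0.705
```

send_rows(
  motion=[
    [[0,0,0],0],
    [[0,0,0],0],
    [[0,0,0],0],
    [[0,0,0],0],
    [[0,0,0],0],
  ],
)

```text
time_s: 7.78
position: [0.6466, 0.0081, 0.0285]
tcp_rot: [[0.984, -0.174, 0.04], [-0.174, -0.985, 0.004], [0.039, -0.011, -0.999]]
force: [-0.3, 0.5, 0.3]
opening: 0.64
```

```bash
python3 go.py
```

```text
t 7.78 rack mm [ 0.8 53.9] z 28.5 yaw -10.06 F [-0.3  0.5  0.3] open mm 55.7
```

send_rows(
  motion=[
    [[0,-1,-5],0],
    [[0,-2,-5],0],
    [[0,-2,-5],0],
    [[0,0,-4],0],
    [[0,0,0],0],
  ],
)

```text
time_s: 8.2
position: [0.6429, 0.0143, 0.046]
tcp_rot: [[0.984, -0.175, 0.032], [-0.175, -0.985, 0.006], [0.03, -0.011, -0.999]]
force: [-0.0, 0.5, -3.9]
opening: 0.637
```

send_rows(
  motion=[
    [[0,1,-5],0],
    [[0,1,-5],0],
    [[0,2,-5],0],
    [[0,0,0],0],
    [[0,0,0],0],
  ],
)

```text
time_s: 8.62
position: [0.641, 0.0101, 0.0626]
tcp_rot: [[0.984, -0.175, 0.031], [-0.175, -0.985, 0.006], [0.029, -0.011, -1.0]]
force: [-0.5, 0.0, -4.4]
opening: 0.637
```

```bash
python3 go.py; python3 - <<'E'
from h import *
cv2.imwrite("pics/side3.png",cv2.resize(capture("side")["image"][140:270,330:460],None,fx=4.6,fy=4.6,interpolation=2))
E
```

```text
t 8.62 rack mm [-5.1 54.9] z 62.6 yaw -10.08 F [-0.5  0.  -4.4] open mm 55.5
```

View pics/side3.png

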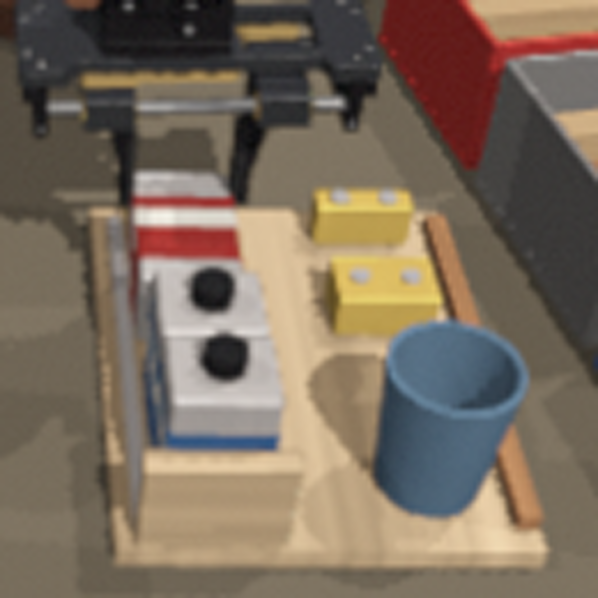

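```bash
cat > th.py <<'E'
from go import *
s=capture("side");_,p,R,q=st()
G=np.array([q[0]*1e3,q[1]*1e3,p[2]*1e3+19])
def pts(th,gl=79,gu=35.5):
    c,sn=np.cos(th),np.sin(th);o=[]
    for al in (92,69.5,17):
        for x in(-28,28):
            a,u=al-gl,50-gu;o.append([0+x+0*G[0],G[1]+a*c-u*sn,G[2]+a*sn+u*c])
    return proj(s,T(r,np.array(o)/1e3))
import sys
for t in (0,15,30,45):
    print(t,((pts(np.radians(t))-[330,140])*4.6).round().astype(int).tolist())
E
python3 th.py
```

```text
0 [[141, 171], [237, 172], [144, 195], [242, 196], [152, 254], [254, 255]]
15 [[142, 172], [239, 172], [144, 203], [242, 204], [150, 279], [251, 280]]
30 [[143, 174], [240, 175], [144, 211], [242, 212], [147, 298], [247, 299]]
45 [[144, 179], [241, 180], [144, 218], [242, 219], [144, 310], [242, 311]]
```

The side view matches a tilt of 0°: the far edge is at crop row 172 and the band edges at rows 198 and 257. So the tin is clamped rigidly and fully lifted, weighing about 0.45 kg, instead of pivoting in the pads. I'll lower it near the floor and try a lighter closure so the foot droops under gravity.

send_rows(
  motion=[
    [[0,-1,5],0],
    [[0,-1,5],0],
    [[0,-1,5],0],
    [[0,0,5],0],
    [[0,0,0],0],
  ],
)

```text
time_s: 9.13
position: [0.6417, 0.0136, 0.0394]
tcp_rot: [[0.984, -0.175, 0.029], [-0.175, -0.985, 0.006], [0.028, -0.011, -1.0]]
force: [-1.2, 0.5, -3.9]
opening: 0.636
```

send_rows(
  motion=[
    [[0,0,0],0],
    [[0,0,0],0],
    [[0,0,0],0],
    [[0,0,0],0],
    [[0,0,0],0],
  ],
  gripper=0.38,
)

```text
time_s: 9.55
position: [0.6411, 0.0138, 0.038]
tcp_rot: [[0.984, -0.175, 0.027], [-0.175, -0.985, 0.006], [0.026, -0.011, -1.0]]
force: [0.8, -0.2, -5.1]
opening: 0.638
```

```bash
python3 go.py; python3 th.py
```

```text
t 9.55 rack mm [-5.7 58.6] z 38.0 yaw -10.07 F [ 0.8 -0.2 -5.1] open mm 55.5
0 [[138, 200], [232, 201], [141, 224], [237, 225], [148, 283], [248, 284]]
15 [[139, 201], [233, 202], [141, 232], [237, 233], [146, 308], [245, 308]]
30 [[139, 204], [235, 204], [141, 240], [237, 240], [143, 326], [241, 326]]
45 [[140, 209], [236, 209], [140, 247], [236, 248], [140, 337], [237, 338]]
```

send_rows(
  motion=[
    [[0,0,0],0],
    [[0,0,0],0],
    [[0,0,0],0],
    [[0,0,0],0],
    [[0,0,0],0],
  ],
  gripper=0.364,
)

```text
time_s: 10.02
position: [0.6416, 0.0136, 0.039]
tcp_rot: [[0.984, -0.175, 0.029], [-0.175, -0.985, 0.006], [0.027, -0.011, -1.0]]
force: [-0.1, -0.5, -4.3]
opening: 0.641
```

```bash
python3 go.py;python3 - <<'E'
from h import *
cv2.imwrite("pics/side4.png",cv2.resize(capture("side")["image"][140:270,330:460],None,fx=4.6,fy=4.6,interpolation=2))
E
```

```text
t 10.02 rack mm [-5.1 58.4] z 39.0 yaw -10.07 F [-0.1 -0.5 -4.3] open mm 55.8
```

View pics/side4.png

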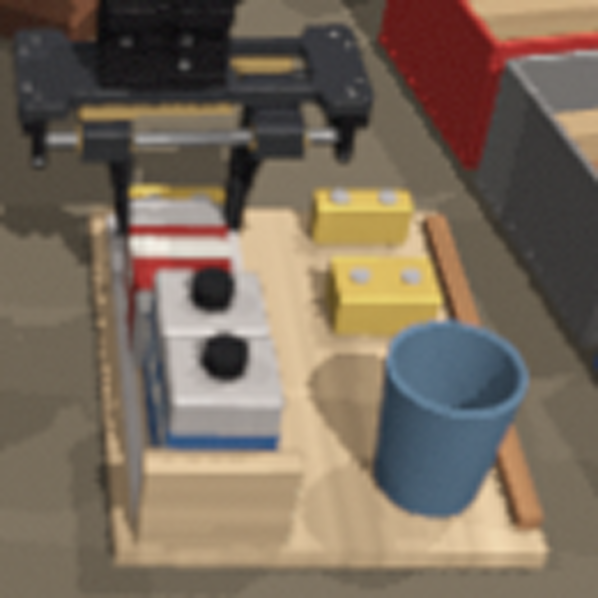

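send_rows(
  motion=[
    [[0,0,0],0],
    [[0,0,0],0],
    [[0,0,0],0],
    [[0,0,0],0],
    [[0,0,0],0],
  ],
  gripper=0.36,
)

```text
time_s: 10.48
position: [0.6415, 0.0133, 0.0394]
tcp_rot: [[0.984, -0.174, 0.029], [-0.175, -0.985, 0.006], [0.027, -0.01, -1.0]]
force: [-0.1, -1.0, -4.6]
opening: 0.643
```

send_rows(
  motion=[
    [[0,0,0],0],
    [[0,0,0],0],
    [[0,0,0],0],
    [[0,0,0],0],
    [[0,0,0],0],
  ],
  gripper=0.358,
)

```text
time_s: 10.9
position: [0.6415, 0.0132, 0.0396]
tcp_rot: [[0.984, -0.174, 0.029], [-0.174, -0.985, 0.005], [0.027, -0.01, -1.0]]
force: [0.1, 0.0, -3.7]
opening: 0.641
```

```bash
python3 go.py;python3 - <<'E'
from h import *
cv2.imwrite("pics/side5.png",cv2.resize(capture("side")["image"][140:270,330:460],None,fx=4.6,fy=4.6,interpolation=2))
E
```

```text
t 10.9 rack mm [-5.1 58. ] z 39.6 yaw -10.05 F [ 0.1  0.  -3.7] open mm 55.8
```

View pics/side5.png

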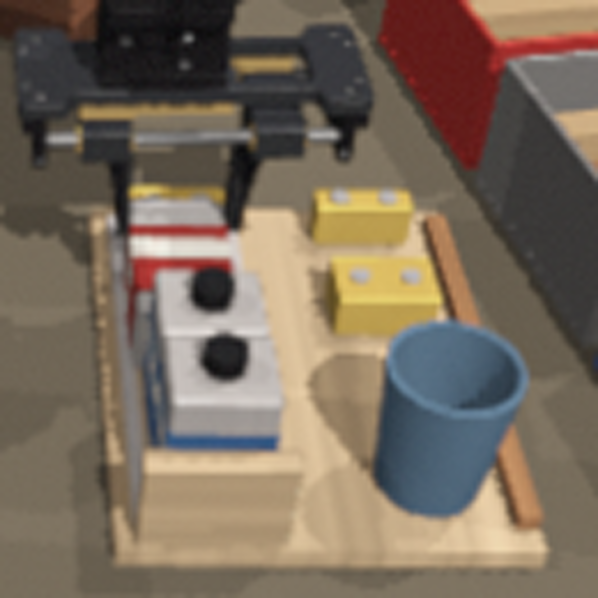

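send_rows(
  motion=[
    [[0,0,0],0],
    [[0,0,0],0],
    [[0,0,0],0],
    [[0,0,0],0],
    [[0,0,0],0],
  ],
  gripper=0.354,
)

```text
time_s: 11.37
position: [0.645, 0.0129, 0.0422]
tcp_rot: [[0.984, -0.174, 0.036], [-0.174, -0.985, 0.004], [0.035, -0.011, -0.999]]
force: [0.9, 0.0, -0.5]
opening: 0.643
```

```bash
python3 go.py;python3 - <<'E'
from h import *
cv2.imwrite("pics/side6.png",cv2.resize(capture("side")["image"][140:270,330:460],None,fx=4.6,fy=4.6,interpolation=2))
E
```

```text
t 11.37 rack mm [-1.7 58.4] z 42.2 yaw -10.05 F [ 0.9  0.  -0.5] open mm 56.0
```

View pics/side6.png

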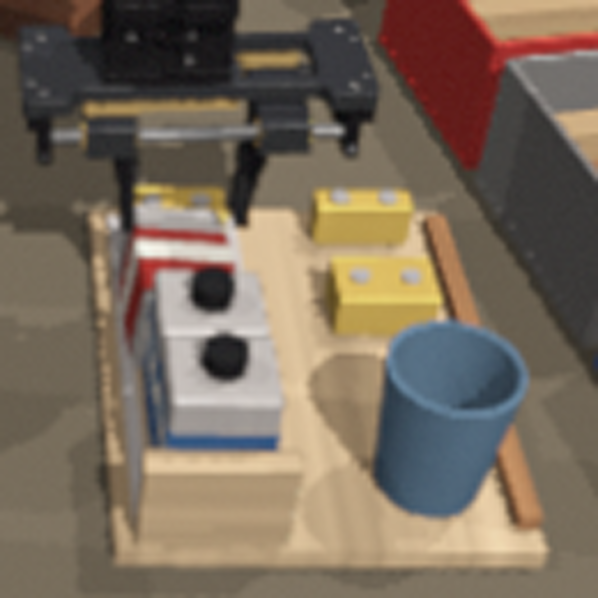

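The force dropped to about 0: at closure 0.354 the tin slid out flat and never drooped. The torsional grip of the full pad is too strong. I'll open, look, and regrip on a much smaller pad patch (high on the tin, close to the cap) so that gravity can swing the foot down.

send_rows(
  motion=[
    [[0,0,0],0],
    [[0,0,-6],0],
    [[0,0,-8],0],
    [[0,0,-8],0],
    [[0,0,0],0],
  ],
  gripper=0,
)

```text
time_s: 11.83
position: [0.6446, 0.0127, 0.0667]
tcp_rot: [[0.984, -0.174, 0.037], [-0.174, -0.985, 0.004], [0.036, -0.011, -0.999]]
force: [-0.5, -0.4, 0.6]
opening: 0.935
```

```bash
python3 go.py;python3 - <<'E'
from h import *
cv2.imwrite("pics/side7.png",cv2.resize(capture("side")["image"][160:250,345:425],None,fx=7.5,fy=6.6,interpolation=2))
E
```

```text
t 11.83 rack mm [-2.  58.2] z 66.7 yaw -10.04 F [-0.5 -0.4  0.6] open mm 81.4
```

View pics/side7.png

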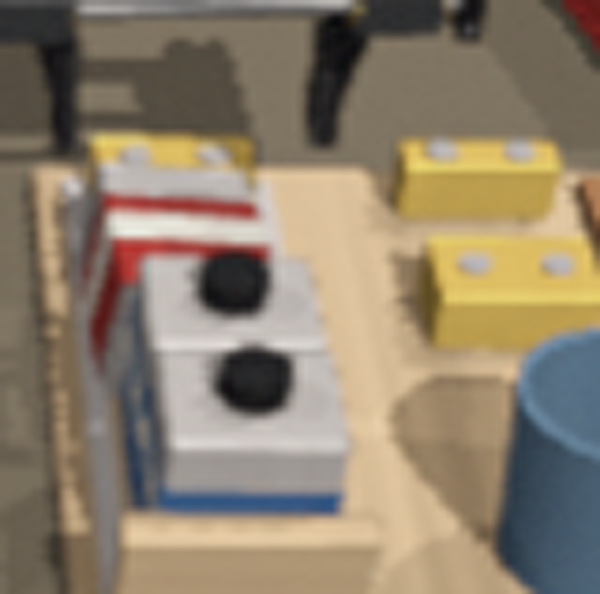

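```bash
python3 - <<'E'
from go import *
s=capture("side");a=r[2]
def rk(x,y,z):
    w=ray(s,(345+(x+.5)/7.5-.5,160+(y+.5)/6.6-.5),z/1e3)[:2]-r[:2];return (np.array([np.cos(a)*w[0]+np.sin(a)*w[1],-np.sin(a)*w[0]+np.cos(a)*w[1]])*1e3).round(1)
print(rk(100,165,67),rk(245,175,62),rk(105,195,67),rk(255,207,62))
E
python3 go.py 1 77 40
```

```text
[-33.1  72.9] [20.4 73.1] [-32.7  53.2] [21.6 52.1]
t 11.93 rack mm [-2.8 58.1] z 65.5 yaw -10.05 F [0.3 0.5 0.8] open mm 84.8
tool shift [  3.  -18.6  25.8] turn rad 0.006
```

The tin now lies with its -x edge on the rail and its cap end at y ≈ 72. I'll regrip at y = 70 with TCP z ≈ 49.

send_rows(
  motion=[
    [[1,-4,0],0.006],
    [[1,-4,4],0],
    [[1,-4,4],0],
    [[0,0,5],0],
    [[0,0,0],0],
  ],
)

```text
time_s: 12.35
position: [0.6493, 0.0257, 0.051]
tcp_rot: [[0.983, -0.181, 0.034], [-0.181, -0.983, 0.005], [0.033, -0.011, -0.999]]
force: [-1.1, 0.7, -0.1]
opening: 1.0
```

```bash
python3 go.py 0 70 49
```

```text
t 12.35 rack mm [ 0.3 71.8] z 51.0 yaw -10.42 F [-1.1  0.7 -0.1] open mm 87.0
tool shift [-0.4  1.8  1.9] turn rad -0.001
```

send_rows(
  motion=[
    [[0,1,2],0],
    [[0,0,0],0],
    [[0,0,0],0],
    [[0,0,0],0],
    [[0,0,0],0],
  ],
  gripper=0.45,
)

```text
time_s: 12.77
position: [0.6481, 0.0249, 0.0467]
tcp_rot: [[0.983, -0.18, 0.031], [-0.18, -0.984, 0.005], [0.029, -0.011, -1.0]]
force: [0.6, -0.0, 0.0]
opening: 0.71
```

send_rows(
  motion=[
    [[0,0,0],0],
    [[0,0,0],0],
    [[0,0,0],0],
    [[0,0,-5],0],
    [[0,0,-6],0],
  ],
)

```text
time_s: 13.18
position: [0.6471, 0.0245, 0.0577]
tcp_rot: [[0.983, -0.181, 0.029], [-0.181, -0.983, 0.005], [0.028, -0.011, -1.0]]
force: [0.7, 0.4, -1.2]
opening: 0.552
```

send_rows(
  motion=[
    [[0,0,-6],0],
    [[0,0,-6],0],
    [[0,0,-5],0],
    [[0,0,0],0],
    [[0,0,0],0],
  ],
)

```text
time_s: 13.6
position: [0.6483, 0.0242, 0.0799]
tcp_rot: [[0.983, -0.181, 0.035], [-0.181, -0.983, 0.005], [0.033, -0.011, -0.999]]
force: [0.5, 0.9, 0.4]
opening: 0.554
```

```bash
python3 go.py;python3 - <<'E'
from h import *
cv2.imwrite("pics/side8.png",cv2.resize(capture("side")["image"][140:270,330:460],None,fx=4.6,fy=4.6,interpolation=2))
E
```

```text
t 13.6 rack mm [-0.4 70.1] z 79.9 yaw -10.43 F [0.5 0.9 0.4] open mm 48.2
```

View pics/side8.png

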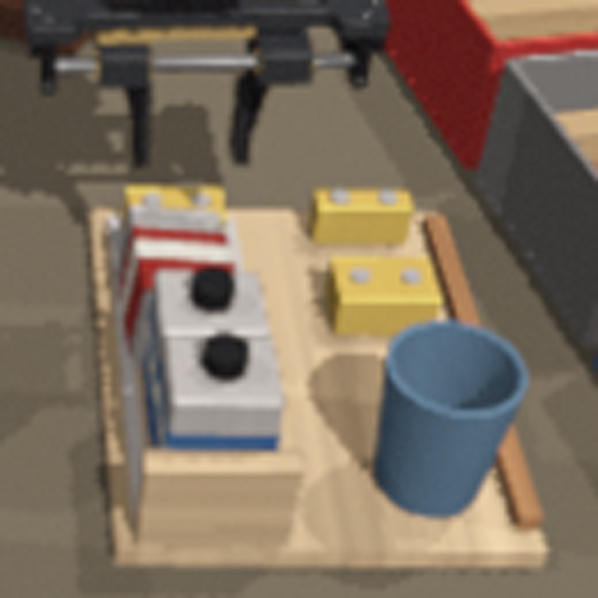

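The closing slipped off the tin's edge (opening 48 mm, no load) and the tin is unchanged. I'll go a bit deeper and further in.

send_rows(
  motion=[
    [[0,1,0],0],
    [[0,1,0],0],
    [[0,1,0],0],
    [[0,0,0],0],
    [[0,0,0],0],
  ],
  gripper=0,
)

```text
time_s: 14.07
position: [0.6471, 0.021, 0.0789]
tcp_rot: [[0.983, -0.181, 0.033], [-0.181, -0.983, 0.005], [0.031, -0.011, -0.999]]
force: [0.8, -0.1, -0.1]
opening: 0.844
```

send_rows(
  motion=[
    [[0,0,8],0],
    [[0,0,8],0],
    [[0,0,8],0],
    [[0,0,7],0],
    [[0,0,6],0],
  ],
)

```text
time_s: 14.48
position: [0.6488, 0.0211, 0.0388]
tcp_rot: [[0.983, -0.181, 0.034], [-0.181, -0.983, 0.005], [0.033, -0.011, -0.999]]
force: [0.6, -0.3, -0.3]
opening: 0.992
```

```bash
python3 go.py 0 66 39
```

```text
t 14.48 rack mm [ 0.6 67.2] z 38.8 yaw -10.44 F [ 0.6 -0.3 -0.3] open mm 86.3
tool shift [-0.6  1.2 -0.2] turn rad -0.001
```

send_rows(
  motion=[
    [[0,1,0],0],
    [[0,0,0],0],
    [[0,0,0],0],
    [[0,0,0],0],
    [[0,0,0],0],
  ],
  gripper=0.45,
)

```text
time_s: 14.9
position: [0.6468, 0.0203, 0.0354]
tcp_rot: [[0.983, -0.181, 0.029], [-0.181, -0.983, 0.006], [0.027, -0.011, -1.0]]
force: [-1.4, 1.6, -1.3]
opening: 0.705
```

send_rows(
  motion=[
    [[0,0,0],0],
    [[0,0,0],0],
    [[0,0,0],0],
    [[0,0,-5],0],
    [[0,0,-6],0],
  ],
)

```text
time_s: 15.32
position: [0.6441, 0.0211, 0.0464]
tcp_rot: [[0.983, -0.181, 0.024], [-0.181, -0.983, 0.007], [0.022, -0.011, -1.0]]
force: [-0.0, 0.3, 0.7]
opening: 0.551
```

```bash
python3 go.py;python3 - <<'E'
from h import *
cv2.imwrite("pics/side9.png",cv2.resize(capture("side")["image"][140:270,330:460],None,fx=4.6,fy=4.6,interpolation=2))
E
```

```text
t 15.32 rack mm [-4.  66.3] z 46.4 yaw -10.42 F [-0.   0.3  0.7] open mm 48.0
```

View pics/side9.png

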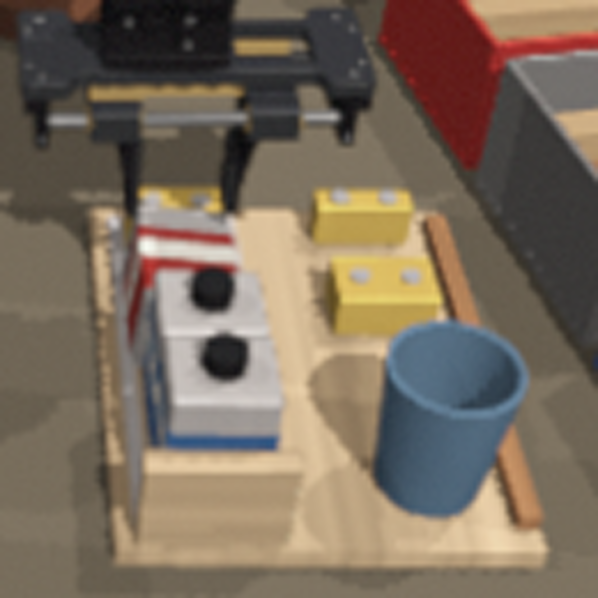

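I'm unsure how the tin lies now, so I'll move the arm aside for an unobstructed view.

send_rows(
  motion=[
    [[0,0,-12],0],
    [[0,0,-15],0],
    [[0,-20,-15],0],
    [[0,-30,-10],0],
    [[0,-30,0],0],
  ],
  gripper=0,
)

```text
time_s: 15.78
position: [0.6619, 0.0938, 0.1088]
tcp_rot: [[0.981, -0.19, 0.034], [-0.19, -0.982, 0.003], [0.033, -0.009, -0.999]]
force: [0.5, -0.9, -0.8]
opening: 0.844
```

send_rows(
  motion=[
    [[0,-30,0],0],
    [[0,-30,0],0],
    [[0,-25,0],0],
    [[0,-15,0],0],
    [[0,0,0],0],
  ],
)

```text
time_s: 16.2
position: [0.6873, 0.2015, 0.1208]
tcp_rot: [[0.981, -0.187, 0.052], [-0.187, -0.982, 0.006], [0.05, -0.015, -0.999]]
force: [0.4, 0.8, -0.3]
opening: 1.001
```

```bash
python3 go.py;python3 - <<'E'
from h import *
t=capture("top");s=capture("side")
import pickle;pickle.dump((t,s),open("c10.pkl","wb"))
cv2.imwrite("pics/top10.png",cv2.resize(t["image"][115:185,290:390],None,fx=7.5,fy=7.5,interpolation=2))
cv2.imwrite("pics/side10.png",cv2.resize(s["image"][170:250,345:425],None,fx=7.5,fy=7.5,interpolation=2))
E
```

```text
t 16.2 rack mm [  5.9 251.5] z 120.8 yaw -10.8 F [ 0.4  0.8 -0.3] open mm 87.1
```

View pics/top10.png

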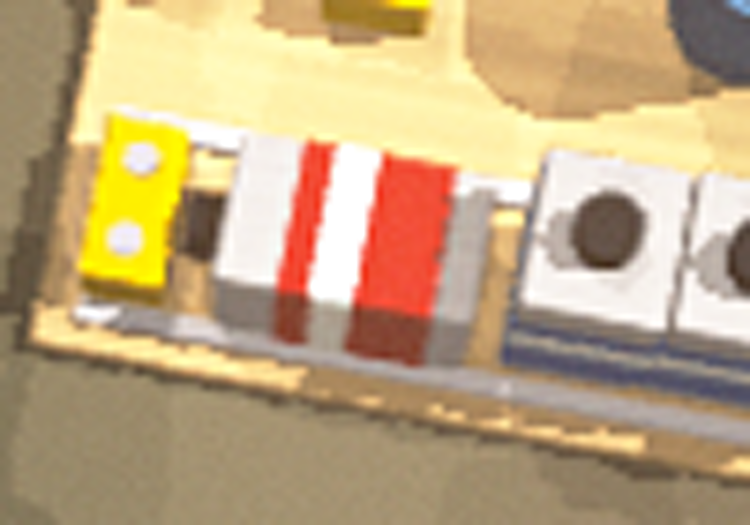

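View pics/side10.png

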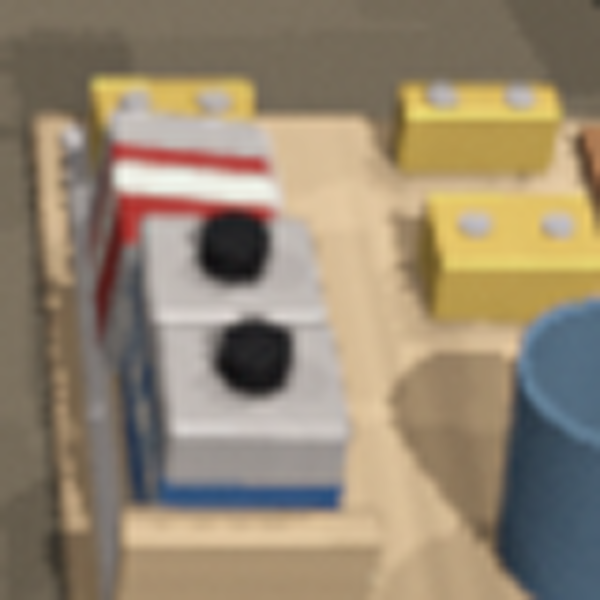

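```bash
python3 - <<'E'
from go import *
import pickle;t,s=pickle.load(open("c10.pkl","rb"));a=r[2]
def rk(cam,u,v,z):
    w=ray(cam,(u,v),z/1e3)[:2]-r[:2];return (np.array([np.cos(a)*w[0]+np.sin(a)*w[1],-np.sin(a)*w[0]+np.cos(a)*w[1]])*1e3).round(1)
ct=lambda x,y:(290+(x+.5)/7.5-.5,115+(y+.5)/7.5-.5)
cs=lambda x,y:(345+(x+.5)/7.5-.5,170+(y+.5)/7.5-.5)
print("top",[rk(t,*ct(*q),62).tolist() for q in [(245,135),(218,283),(492,187),(468,320)]])
print("bands",[rk(t,*ct(*q),62).tolist() for q in [(303,140),(280,292),(457,167),(435,315)]])
print("side",[rk(s,*cs(*q),62).tolist() for q in [(115,113),(265,123),(113,147),(270,160)]])
print("cap end",rk(t,*ct(178,218),40), "stop", rk(t,*ct(188,125),42),rk(t,*ct(165,290),42))
E
python3 go.py 0 66 60
```

```text
top [[25.1, 73.7], [-28.6, 73.3], [22.0, -14.0], [-26.0, -14.0]]
bands [[26.9, 53.5], [-27.9, 51.6], [26.9, -0.8], [-26.3, -2.5]]
side [[-26.8, 79.1], [27.8, 73.8], [-29.0, 59.2], [27.1, 52.4]]
cap end [-2.1 93.2] stop [31.4 95.8] [-29.2  92.6]
t 16.3 rack mm [  5.8 248.3] z 120.2 yaw -10.9 F [ 0.   0.3 -0.6] open mm 86.8
tool shift [ -7.1 183.1  57.5] turn rad -0.009
```

send_rows(
  motion=[
    [[-1,20,0],0],
    [[-2,30,0],0],
    [[-2,30,0],0],
    [[-1,30,0],0],
    [[-1,30,0],0],
  ],
)

```text
time_s: 16.72
position: [0.651, 0.0555, 0.1181]
tcp_rot: [[0.981, -0.185, 0.049], [-0.185, -0.983, 0.002], [0.048, -0.012, -0.999]]
force: [0.4, -1.2, -0.0]
opening: 0.999
```

```bash
python3 go.py 0 68 31
```

```text
t 16.72 rack mm [ -3.4 101.3] z 118.1 yaw -10.7 F [ 0.4 -1.2 -0. ] open mm 86.9
tool shift [-0.6 34.3 86.7] turn rad -0.005
```

send_rows(
  motion=[
    [[0,12,5],0],
    [[0,6,10],0],
    [[0,3,10],0],
    [[0,0,10],0],
    [[0,0,8],0],
  ],
)

```text
time_s: 17.13
position: [0.6472, 0.0214, 0.0733]
tcp_rot: [[0.979, -0.2, 0.05], [-0.2, -0.98, -0.001], [0.049, -0.009, -0.999]]
force: [0.1, -0.5, -0.3]
opening: 0.997
```

```bash
python3 go.py 0 68 31
```

```text
t 17.13 rack mm [-1.  67.2] z 73.3 yaw -11.54 F [ 0.1 -0.5 -0.3] open mm 86.7
tool shift [-1.1 -0.5 42.3] turn rad -0.02
```

send_rows(
  motion=[
    [[-1,0,8],-0.02],
    [[-1,0,8],0],
    [[-1,0,8],0],
    [[0,0,8],0],
    [[0,0,6],0],
  ],
)

```text
time_s: 17.55
position: [0.6449, 0.0271, 0.028]
tcp_rot: [[0.984, -0.172, 0.045], [-0.172, -0.985, 0.001], [0.044, -0.009, -0.999]]
force: [1.3, -0.7, -0.1]
opening: 0.997
```

```bash
python3 go.py 0 68 31
```

```text
t 17.55 rack mm [-4.3 72.3] z 28.0 yaw -9.93 F [ 1.3 -0.7 -0.1] open mm 86.7
tool shift [ 4.4  4.3 -2.9] turn rad 0.008
```

send_rows(
  motion=[
    [[2,2,-2],0.008],
    [[2,2,-1],0],
    [[0,0,0],0],
    [[0,0,0],0],
    [[0,0,0],0],
  ],
)

```text
time_s: 17.97
position: [0.6482, 0.0232, 0.0299]
tcp_rot: [[0.983, -0.179, 0.044], [-0.179, -0.984, 0.001], [0.043, -0.009, -0.999]]
force: [0.2, -0.4, 0.2]
opening: 0.997
```

```bash
python3 go.py 0 68 31
```

```text
t 17.97 rack mm [-0.3 69.1] z 29.9 yaw -10.33 F [ 0.2 -0.4  0.2] open mm 86.8
tool shift [ 0.4  1.1 -1.1] turn rad 0.001
```

send_rows(
  motion=[
    [[0,1,0],0],
    [[0,0,0],0],
    [[0,0,0],0],
    [[0,0,0],0],
    [[0,0,0],0],
  ],
  gripper=0.45,
)

```text
time_s: 18.38
position: [0.6492, 0.0216, 0.0319]
tcp_rot: [[0.983, -0.18, 0.047], [-0.18, -0.984, 0.001], [0.047, -0.009, -0.999]]
force: [0.6, 0.3, 0.6]
opening: 0.706
```

send_rows(
  motion=[
    [[0,0,0],0],
    [[0,0,0],0],
    [[0,0,0],0],
    [[0,0,0],0],
    [[0,0,-4],0],
  ],
)

```text
time_s: 18.8
position: [0.6453, 0.0225, 0.0365]
tcp_rot: [[0.983, -0.179, 0.04], [-0.18, -0.984, 0.002], [0.039, -0.009, -0.999]]
force: [-0.5, -0.4, -0.2]
opening: 0.553
```

```bash
python3 go.py
```

```text
t 18.8 rack mm [-3.1 67.9] z 36.5 yaw -10.36 F [-0.5 -0.4 -0.2] open mm 48.1
```

```bash
python3 - <<'E'
from h import *
s=capture("side")
cv2.imwrite("pics/side11.png",cv2.resize(s["image"][150:250,335:435],None,fx=6,fy=6,interpolation=2))
E
```

```text
(no output)
```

View pics/side11.png

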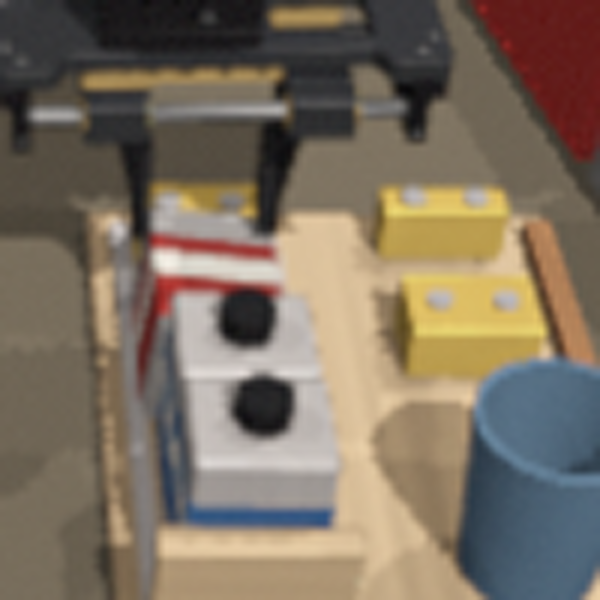

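```bash
python3 - <<'E'
from go import *
s=capture("side");_,p,R,q=st()
im=cv2.resize(s["image"][150:250,335:435],None,fx=6,fy=6,interpolation=2)
def d(P,col):
    for u in proj(s,P): cv2.circle(im,tuple(((u-[335,150]+.5)*6).astype(int).tolist()),3,col,-1)
for sx in(-1,1):
  for yy in(-9.5,9.5):
    d([p+R@np.array([sx*.024,yy/1e3,0]),p+R@np.array([sx*.024,yy/1e3,-.019])],(0,255,0))
    d([p+R@np.array([sx*.039,yy/1e3,0])],(255,255,0))
d(T(r,np.array([[x,y,62] for x in(-28,28) for y in (74,)])/1e3),(255,0,255))
cv2.imwrite("pics/side12.png",im)
E
```

```text
(no output)
```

View pics/side12.png

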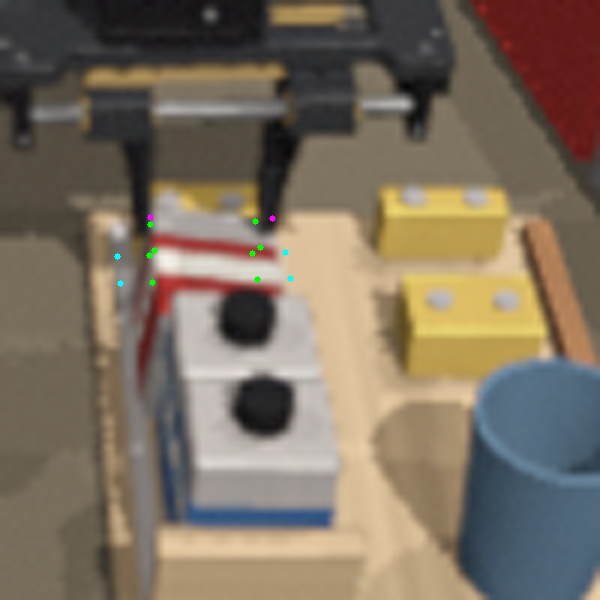

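```bash
python3 - <<'E'
from go import *
s=capture("side")
def tips(p,R,half,off,sc):
    for sx in(-1,1):
        P=[np.array(p)+R@np.array([sx*(half+dx)/1e3,yy/1e3,0]) for dx in(0,15) for yy in (-9.5,9.5)]
        print(((proj(s,P)-off+.5)*sc).round().astype(int).tolist())
print("side1");tips([.65,-.0026,.0897],np.array([[.982,-.19,.02],[-.19,-.982,.006],[.019,-.01,-1]]),43.5,[330,120],4)
print("side8");tips([.6483,.0242,.0799],np.array([[.983,-.181,.035],[-.181,-.983,.005],[.033,-.011,-.999]]),24,[330,140],4.6)
print("side9");tips([.6441,.0211,.0464],np.array([[.983,-.181,.024],[-.181,-.983,.007],[.022,-.011,-1]]),24,[330,140],4.6)
E
```

```text
side1
[[112, 252], [113, 270], [89, 252], [90, 270]]
[[243, 252], [247, 270], [265, 252], [269, 270]]
side8
[[146, 184], [148, 204], [121, 185], [123, 205]]
[[227, 183], [231, 203], [252, 182], [256, 202]]
side9
[[136, 232], [139, 252], [111, 232], [113, 253]]
[[216, 231], [219, 251], [241, 231], [245, 251]]
```

```bash
python3 - <<'E'
from h import *
s=capture("side");t=capture("top")
cv2.imwrite("pics/side13.png",cv2.resize(s["image"][165:205,345:390],None,fx=13,fy=13,interpolation=2))
E
```

```text
(no output)
```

View pics/side13.png

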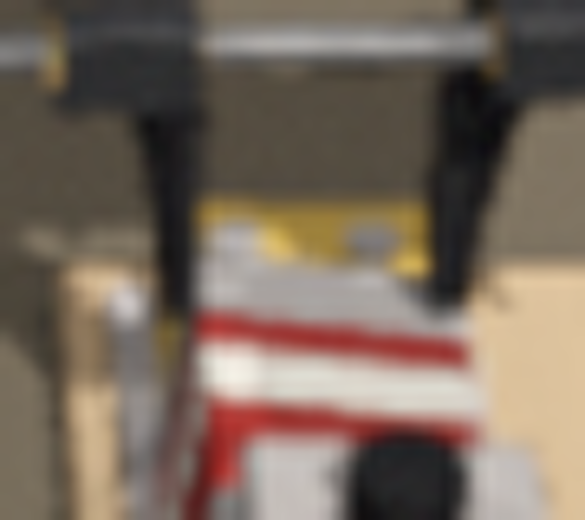

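The pads keep missing, and the visible fingertips sit well above where the reported TCP projects (about 8–10 px). I'll check this against the start pictures.

```bash
python3 - <<'E'
from h import *
s=capture("side");t=capture("top")
p=np.array([.21,.588,.193]);R=np.array([[.337,.941,-.001],[.941,-.337,-.002],[-.002,0,-1]])
P=[p+R@np.array([sx*(43.5+dx)/1e3,yy/1e3,-dz/1e3]) for dz in (0,70) for sx in(-1,1) for dx in(0,15) for yy in (-9.5,9.5)]
a=cv2.imread("pics/side0.png")[0:100,140:260].copy();b=cv2.imread("pics/top0.png")[300:400,0:120].copy()
a=cv2.resize(a,None,fx=6,fy=6,interpolation=2);b=cv2.resize(b,None,fx=6,fy=6,interpolation=2)
for im,c,o in((a,s,[140,0]),(b,t,[0,300])):
    for i,u in enumerate(proj(c,P)): cv2.circle(im,tuple(((u-o+.5)*6).astype(int).tolist()),3,(0,255,0) if i<8 else (0,0,255),-1)
cv2.imwrite("pics/sg.png",a);cv2.imwrite("pics/tg.png",b)
E
```

```text
(no output)
```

View pics/sg.png

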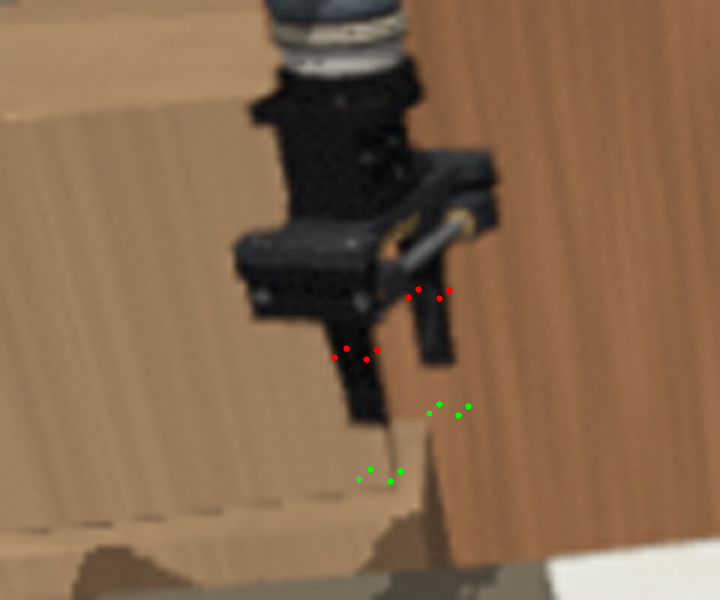

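View pics/tg.png

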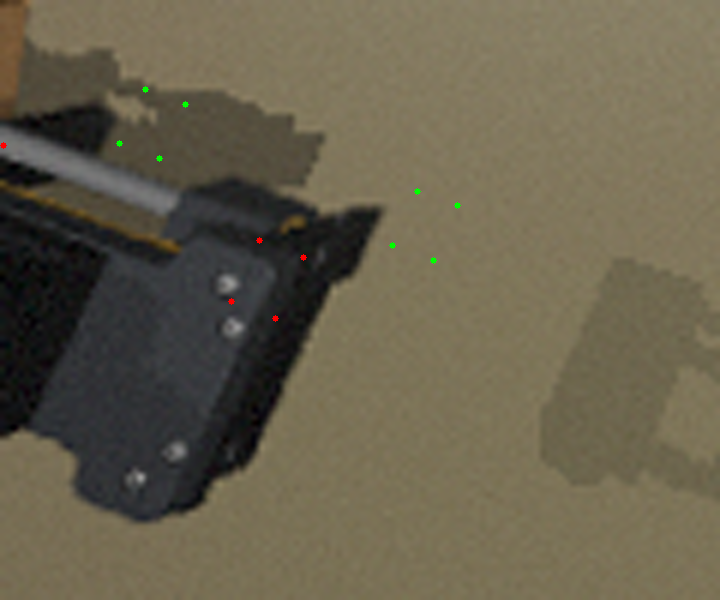

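```bash
python3 -c "
from h import *
print(bot.grip_point_offset,[a for a in dir(bot) if a[0]!='_'])"; python3 go.py 0 62 3
```

```text
0.0187 ['PlanningError', 'grip_point_offset', 'hand_in', 'read_state']
t 19.15 rack mm [-2.5 68.1] z 37.2 yaw -10.36 F [-2.1  1.5  2.5] open mm 48.0
tool shift [ 1.1  6.4 34.2] turn rad 0.001
```

This agrees in both the pictures and by touch: the real fingertips end about 30 mm above the reported TCP (real tip ≈ reported z + 30). My grasps were only on the tin's top edge. Knowing that, I'll grip just the cap-end top corner (small patch, free to pivot) and lift so the tin swings down by itself.

send_rows(
  motion=[
    [[0,-1,-5],0],
    [[1,-3,-3],0],
    [[1,-3,0],0],
    [[0,-2,0],0],
    [[0,0,0],0],
  ],
  gripper=0,
)

```text
time_s: 19.57
position: [0.6536, 0.0307, 0.047]
tcp_rot: [[0.983, -0.179, 0.05], [-0.18, -0.984, 0.0], [0.049, -0.009, -0.999]]
force: [0.1, -0.1, -0.4]
opening: 0.843
```

```bash
python3 go.py 0 78 25
```

```text
t 19.57 rack mm [ 3.6 77.5] z 47.0 yaw -10.37 F [ 0.1 -0.1 -0.4] open mm 73.3
tool shift [-4.7 -0.3 21.8] turn rad 0.0
```

send_rows(
  motion=[
    [[-2,0,6],0],
    [[-1,0,6],0],
    [[0,0,5],0],
    [[0,0,3],0],
    [[0,0,0],0],
  ],
)

```text
time_s: 19.98
position: [0.6517, 0.0314, 0.0243]
tcp_rot: [[0.983, -0.179, 0.05], [-0.179, -0.984, -0.0], [0.049, -0.009, -0.999]]
force: [-0.4, -0.8, 0.1]
opening: 0.995
```

```bash
python3 go.py 1 78 26; python3 - <<'E'
from h import *
s=capture("side")
cv2.imwrite("pics/side14.png",cv2.resize(s["image"][155:215,335:405],None,fx=9,fy=9,interpolation=2))
E
```

```text
t 19.98 rack mm [ 1.6 77.8] z 24.3 yaw -10.33 F [-0.4 -0.8  0.1] open mm 86.6
tool shift [-0.5 -0.2 -1.7] turn rad 0.001
```

View pics/side14.png

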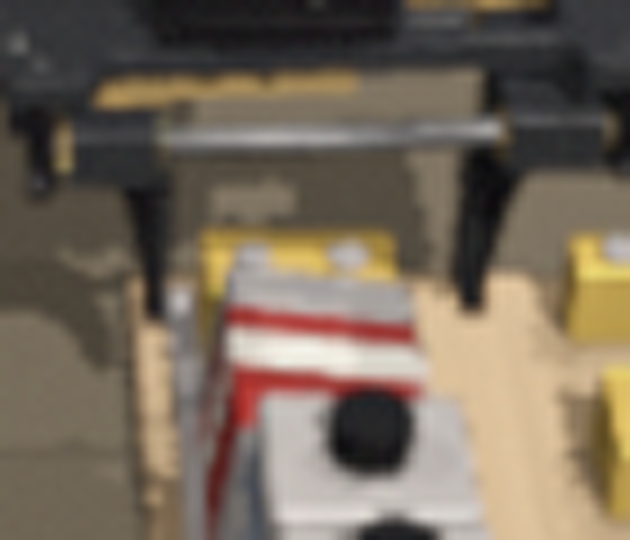

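send_rows(
  motion=[
    [[0,0,0],0],
    [[0,0,0],0],
    [[0,0,0],0],
    [[0,0,0],0],
    [[0,0,0],0],
  ],
  gripper=0.45,
)

```text
time_s: 20.45
position: [0.652, 0.0312, 0.0245]
tcp_rot: [[0.983, -0.179, 0.05], [-0.179, -0.984, -0.0], [0.05, -0.009, -0.999]]
force: [-0.9, 0.6, -0.0]
opening: 0.707
```

send_rows(
  motion=[
    [[0,0,0],0],
    [[0,0,0],0],
    [[0,0,0],0],
    [[0,0,0],0],
    [[0,0,-1],0],
  ],
)

```text
time_s: 20.87
position: [0.6515, 0.0311, 0.0252]
tcp_rot: [[0.982, -0.18, 0.05], [-0.18, -0.984, -0.0], [0.049, -0.009, -0.999]]
force: [0.4, -1.6, -2.6]
opening: 0.644
```

```bash
python3 go.py
```

```text
t 20.87 rack mm [ 1.4 77.4] z 25.2 yaw -10.37 F [ 0.4 -1.6 -2.6] open mm 56.1
```

send_rows(
  motion=[
    [[0,0,-4],0],
    [[0,0,-5],0],
    [[0,0,-5],0],
    [[0,0,-5],0],
    [[0,0,0],0],
  ],
)

```text
time_s: 21.28
position: [0.6481, 0.0315, 0.044]
tcp_rot: [[0.983, -0.18, 0.044], [-0.18, -0.984, 0.001], [0.043, -0.009, -0.999]]
force: [0.3, -0.5, -3.0]
opening: 0.643
```

send_rows(
  motion=[
    [[0,0,-4],0],
    [[0,0,-5],0],
    [[0,0,-5],0],
    [[0,0,0],0],
    [[0,0,0],0],
  ],
)

```text
time_s: 21.7
position: [0.6467, 0.0319, 0.0597]
tcp_rot: [[0.983, -0.18, 0.044], [-0.18, -0.984, 0.001], [0.043, -0.009, -0.999]]
force: [0.1, -0.4, -3.7]
opening: 0.642
```

```bash
python3 go.py;python3 - <<'E'
from h import *
s=capture("side")
cv2.imwrite("pics/side15.png",cv2.resize(s["image"][140:240,335:435],None,fx=6,fy=6,interpolation=2))
E
```

```text
t 21.7 rack mm [-3.4 77.4] z 59.7 yaw -10.39 F [ 0.1 -0.4 -3.7] open mm 55.8
```

View pics/side15.png

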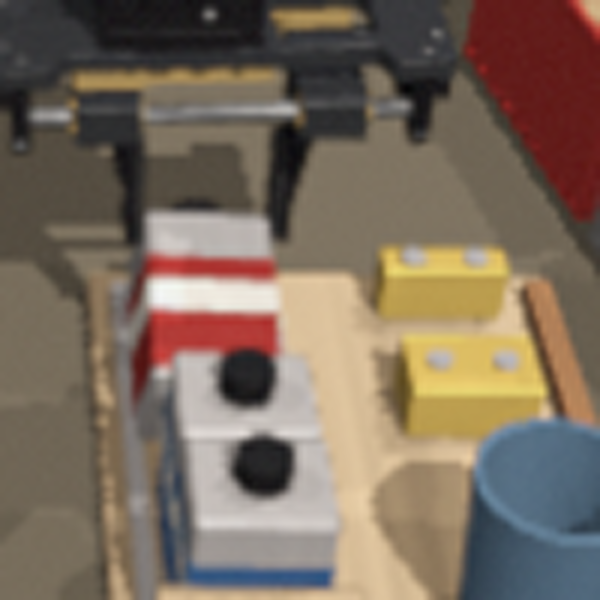

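It pivots now: the cap shows above the top edge at (195,207) and the bands have widened. Continuing to lift.

send_rows(
  motion=[
    [[1,0,-4],0],
    [[1,0,-5],0],
    [[1,0,-5],0],
    [[0,0,-5],0],
    [[0,0,-4],0],
  ],
)

```text
time_s: 22.17
position: [0.648, 0.0314, 0.0834]
tcp_rot: [[0.983, -0.18, 0.041], [-0.18, -0.984, 0.002], [0.04, -0.009, -0.999]]
force: [-0.2, -0.1, -3.9]
opening: 0.638
```

send_rows(
  motion=[
    [[0,0,-4],0],
    [[0,0,-4],0],
    [[0,0,0],0],
    [[0,0,0],0],
    [[0,0,0],0],
  ],
)

```text
time_s: 22.58
position: [0.6486, 0.0312, 0.0944]
tcp_rot: [[0.983, -0.18, 0.044], [-0.18, -0.984, 0.001], [0.043, -0.009, -0.999]]
force: [-1.2, 0.1, -4.4]
opening: 0.641
```

```bash
python3 go.py;python3 - <<'E'
from h import *
s=capture("side");t=capture("top")
cv2.imwrite("pics/side16.png",cv2.resize(s["image"][140:240,335:435],None,fx=6,fy=6,interpolation=2))
cv2.imwrite("pics/top16.png",cv2.resize(t["image"][90:190,285:415],None,fx=5,fy=5,interpolation=2))
E
```

```text
t 22.58 rack mm [-1.4 77.1] z 94.4 yaw -10.4 F [-1.2  0.1 -4.4] open mm 55.7
```

View pics/side16.png

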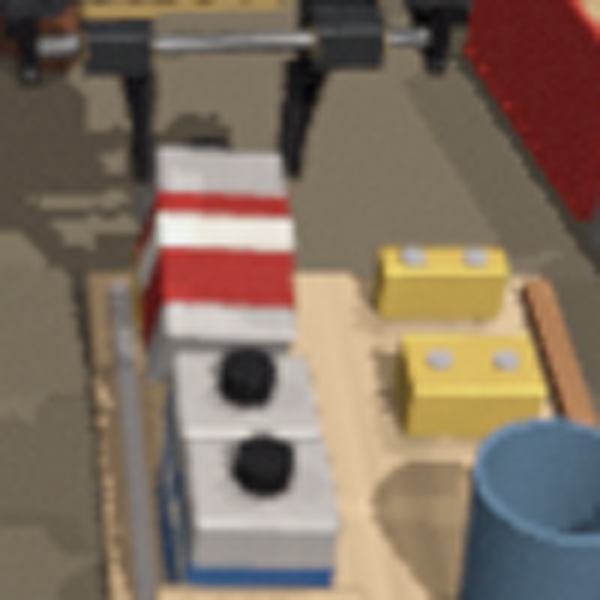

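```bash
python3 - <<'E'
from go import *
s=capture("side")
obs=np.array([148,193,305,338])/6-.5/6+140
al=np.array([92,69.5,17,0])
def f(v,full=False):
    gy,gz,th=v[0],v[1],v[2];c,sn=np.cos(th),np.sin(th)
    P=[[0,gy+(a-88)*c-3*sn,gz+(a-88)*sn+3*c] for a in al]
    return proj(s,T(r,np.array(P)/1e3))[:,1]
for gy in(68,71.5,75):
    q=least_squares(lambda w:f([gy,w[0],w[1]])-obs,[128,.6]);print(gy,q.x[0],np.degrees(q.x[1]),q.fun.round(2))
E
```

```text
68 131.28781804192505 24.66775046993123 [ 0.01  0.07 -0.34  0.26]
71.5 128.83526863521138 25.20910873746612 [ 0.    0.07 -0.34  0.26]
75 126.3836102078027 25.761678246151142 [-0.    0.07 -0.33  0.26]
```

A fit gives a tilt of about 25° with the tin in the air, and it confirms the 30 mm offset. Next I'll press the foot's upper edge lightly against tin_b, well below the pivot, to swing it further.

send_rows(
  motion=[
    [[0,3,4],0],
    [[0,3,4],0],
    [[0,3,4],0],
    [[0,3,4],0],
    [[0,2,3],0],
  ],
)

```text
time_s: 23.15
position: [0.6462, 0.0166, 0.0726]
tcp_rot: [[0.983, -0.18, 0.042], [-0.18, -0.984, 0.002], [0.041, -0.009, -0.999]]
force: [0.2, 2.5, -3.8]
opening: 0.641
```

```bash
python3 go.py
```

```text
t 23.15 rack mm [-1.1 62.3] z 72.6 yaw -10.37 F [ 0.2  2.5 -3.8] open mm 55.8
```

send_rows(
  motion=[
    [[0,3,-1],0],
    [[0,3,0],0],
    [[0,3,-1],0],
    [[0,3,0],0],
    [[0,3,-1],0],
  ],
)

```text
time_s: 23.57
position: [0.6455, 0.0136, 0.0759]
tcp_rot: [[0.98, -0.191, 0.048], [-0.192, -0.981, 0.026], [0.042, -0.034, -0.999]]
force: [1.2, 7.3, -1.7]
opening: 0.64
```

```bash
python3 go.py;python3 - <<'E'
from h import *
s=capture("side")
cv2.imwrite("pics/side17.png",cv2.resize(s["image"][140:240,335:435],None,fx=6,fy=6,interpolation=2))
E
```

```text
t 23.57 rack mm [-1.3 59.1] z 75.9 yaw -11.11 F [ 1.2  7.3 -1.7] open mm 55.7
```

View pics/side17.png

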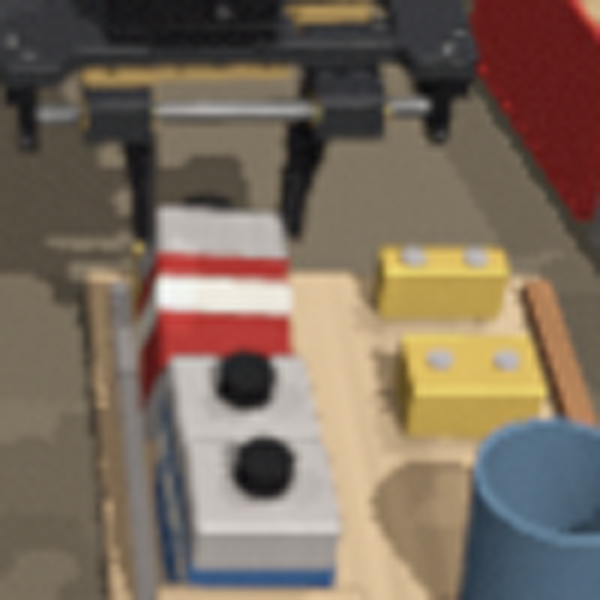

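Contact is at 7 N, but foot friction is holding the foot up and jamming the swing. Lifting while pressing turns that friction in the helpful direction.

send_rows(
  motion=[
    [[0,1,-4],0],
    [[0,2,-4],0],
    [[0,2,-4],0],
    [[0,2,-4],0],
    [[0,2,-3],0],
  ],
)

```text
time_s: 24.03
position: [0.643, 0.0045, 0.0967]
tcp_rot: [[0.98, -0.191, 0.049], [-0.192, -0.981, 0.027], [0.043, -0.036, -0.998]]
force: [-0.8, 2.8, -4.6]
opening: 0.64
```

```bash
python3 go.py;python3 - <<'E'
from h import *
s=capture("side")
cv2.imwrite("pics/side18.png",cv2.resize(s["image"][140:240,335:435],None,fx=6,fy=6,interpolation=2))
E
```

```text
t 24.03 rack mm [-2.1 49.7] z 96.7 yaw -11.1 F [-0.8  2.8 -4.6] open mm 55.6
```

View pics/side18.png

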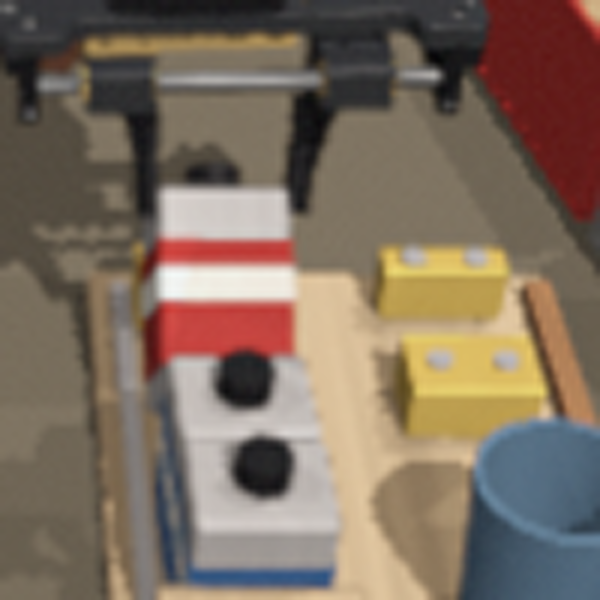

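send_rows(
  motion=[
    [[0,3,-3],0],
    [[0,3,-3],0],
    [[0,3,-2],0],
    [[0,3,-2],0],
    [[0,3,-2],0],
  ],
)

```text
time_s: 24.5
position: [0.6408, -0.0097, 0.1115]
tcp_rot: [[0.98, -0.193, 0.053], [-0.195, -0.98, 0.032], [0.046, -0.042, -0.998]]
force: [0.3, 4.7, -1.2]
opening: 0.639
```

```bash
python3 go.py;python3 - <<'E'
from h import *
s=capture("side")
cv2.imwrite("pics/side19.png",cv2.resize(s["image"][140:240,335:435],None,fx=6,fy=6,interpolation=2))
E
```

```text
t 24.5 rack mm [-1.6 35.4] z 111.5 yaw -11.26 F [ 0.3  4.7 -1.2] open mm 55.6
```

View pics/side19.png

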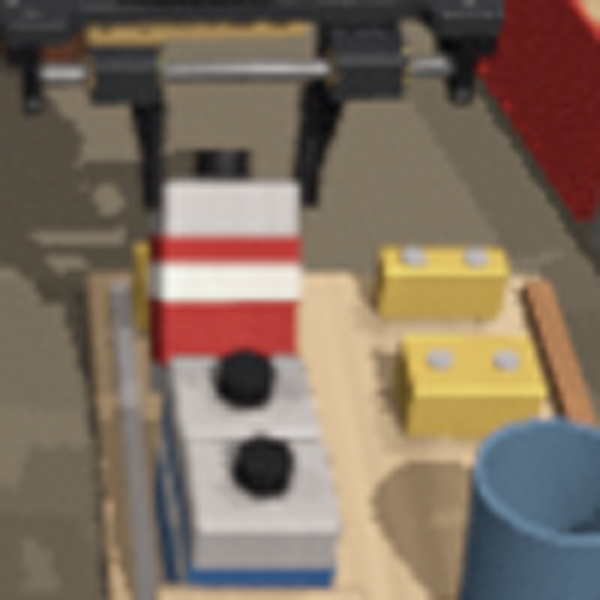

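send_rows(
  motion=[
    [[0,4,-2],0],
    [[0,4,-2],0],
    [[0,4,-1],0],
    [[0,4,-1],0],
    [[0,4,-1],0],
  ],
)

```text
time_s: 24.97
position: [0.6367, -0.0318, 0.1188]
tcp_rot: [[0.98, -0.191, 0.055], [-0.193, -0.981, 0.03], [0.048, -0.04, -0.998]]
force: [1.1, 3.4, -1.8]
opening: 0.632
```

```bash
python3 go.py;python3 - <<'E'
from h import *
s=capture("side")
cv2.imwrite("pics/side20.png",cv2.resize(s["image"][130:230,335:435],None,fx=6,fy=6,interpolation=2))
E
```

```text
t 24.97 rack mm [-1.8 12.9] z 118.8 yaw -11.15 F [ 1.1  3.4 -1.8] open mm 55.0
```

View pics/side20.png

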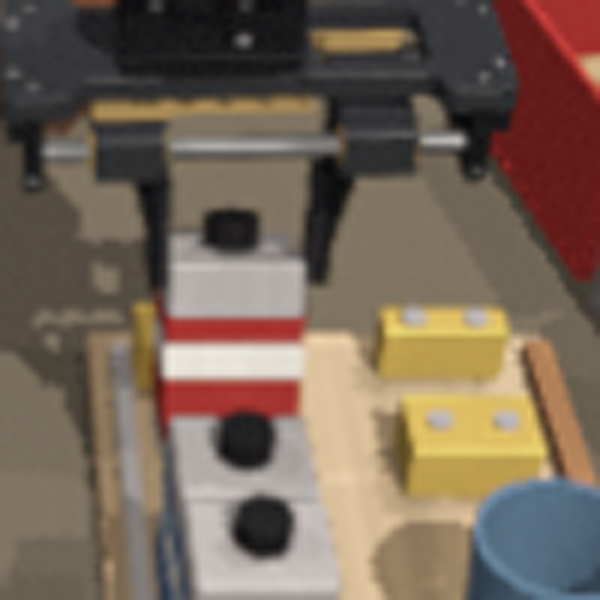

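send_rows(
  motion=[
    [[0,4,-1],0],
    [[0,4,-1],0],
    [[0,4,0],0],
    [[0,1,0],0],
    [[0,-3,0],0],
  ],
)

```text
time_s: 25.43
position: [0.6333, -0.0454, 0.1198]
tcp_rot: [[0.98, -0.193, 0.053], [-0.194, -0.981, 0.029], [0.046, -0.038, -0.998]]
force: [0.8, 2.0, -5.7]
opening: 0.639
```

send_rows(
  motion=[
    [[0,-3,0],0],
    [[0,-1,3],0],
    [[0,0,6],0],
    [[0,0,6],0],
    [[0,0,5],0],
  ],
)

```text
time_s: 25.85
position: [0.6342, -0.0435, 0.0977]
tcp_rot: [[0.98, -0.191, 0.05], [-0.192, -0.981, 0.022], [0.045, -0.032, -0.998]]
force: [0.5, 1.0, -4.6]
opening: 0.637
```

```bash
python3 go.py;python3 - <<'E'
from h import *
s=capture("side")
cv2.imwrite("pics/side21.png",cv2.resize(s["image"][130:230,335:435],None,fx=6,fy=6,interpolation=2))
E
```

```text
t 25.85 rack mm [-2.1  1. ] z 97.7 yaw -11.08 F [ 0.5  1.  -4.6] open mm 55.4
```

View pics/side21.png

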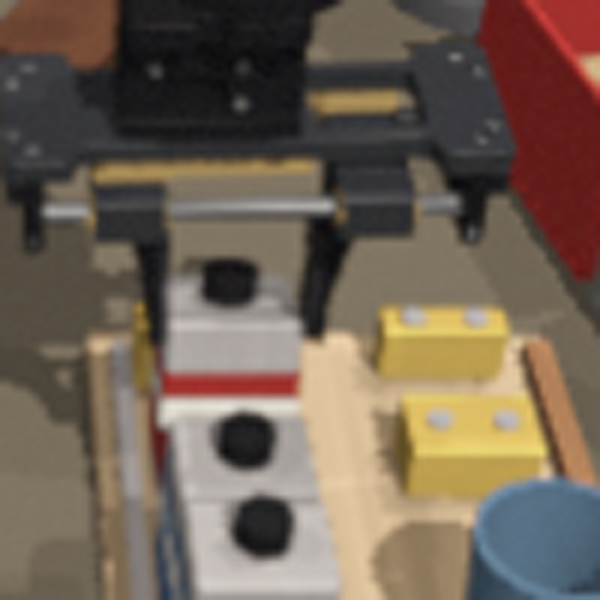

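send_rows(
  motion=[
    [[2,-2,4],-0.005],
    [[1,-2,4],0],
    [[0,0,4],0],
    [[0,0,3],0],
    [[0,0,3],0],
  ],
)

```text
time_s: 26.32
position: [0.6382, -0.0393, 0.0759]
tcp_rot: [[0.982, -0.185, 0.046], [-0.186, -0.982, 0.023], [0.041, -0.031, -0.999]]
force: [-0.7, -1.8, 7.3]
opening: 0.641
```

```bash
python3 go.py
```

```text
t 26.32 rack mm [1.1 5.8] z 75.9 yaw -10.74 F [-0.7 -1.8  7.3] open mm 55.7
```

Floor contact at 7 N. I'll follow the arc so the base comes down flat.

send_rows(
  motion=[
    [[0,3,1],0],
    [[0,4,2],0],
    [[0,4,2],0],
    [[0,2,2],0],
    [[0,0,1],0],
  ],
)

```text
time_s: 26.73
position: [0.6366, -0.0531, 0.0717]
tcp_rot: [[0.982, -0.185, 0.048], [-0.186, -0.982, 0.023], [0.043, -0.032, -0.999]]
force: [-2.6, 0.6, 3.5]
opening: 0.633
```

```bash
python3 go.py;python3 - <<'E'
from h import *
s=capture("side")
cv2.imwrite("pics/side22.png",cv2.resize(s["image"][140:240,335:435],None,fx=6,fy=6,interpolation=2))
E
```

```text
t 26.73 rack mm [ 2. -8.] z 71.7 yaw -10.72 F [-2.6  0.6  3.5] open mm 55.1
```

View pics/side22.png

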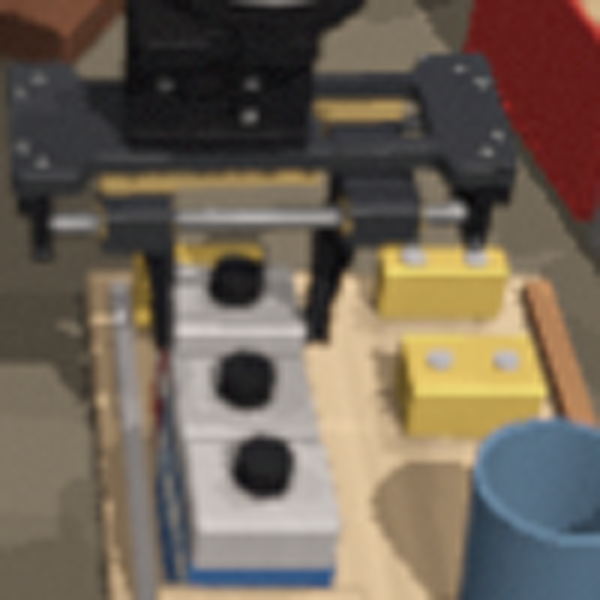

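Nearly upright. A bit more, then release.

send_rows(
  motion=[
    [[0,2,1],0],
    [[0,2,1],0],
    [[0,0,0],0],
    [[0,0,0],0],
    [[0,0,0],0],
  ],
)

```text
time_s: 27.2
position: [0.6359, -0.0574, 0.07]
tcp_rot: [[0.981, -0.186, 0.049], [-0.187, -0.982, 0.024], [0.044, -0.033, -0.998]]
force: [-2.0, 1.6, 2.0]
opening: 0.637
```

send_rows(
  motion=[
    [[0,0,0],0],
    [[0,0,0],0],
    [[0,0,0],0],
    [[0,0,0],0],
    [[0,0,0],0],
  ],
  gripper=0.28,
)

```text
time_s: 27.62
position: [0.6391, -0.059, 0.0697]
tcp_rot: [[0.981, -0.185, 0.056], [-0.187, -0.982, 0.02], [0.051, -0.03, -0.998]]
force: [-0.5, 1.0, 0.7]
opening: 0.72
```

```bash
python3 go.py;python3 - <<'E'
from h import *
s=capture("side");t=capture("top")
cv2.imwrite("pics/side23.png",cv2.resize(s["image"][140:240,335:435],None,fx=6,fy=6,interpolation=2))
cv2.imwrite("pics/top23.png",cv2.resize(t["image"][90:190,285:415],None,fx=5,fy=5,interpolation=2))
E
```

```text
t 27.62 rack mm [  5.5 -13.3] z 69.7 yaw -10.78 F [-0.5  1.   0.7] open mm 62.6
```

View pics/side23.png

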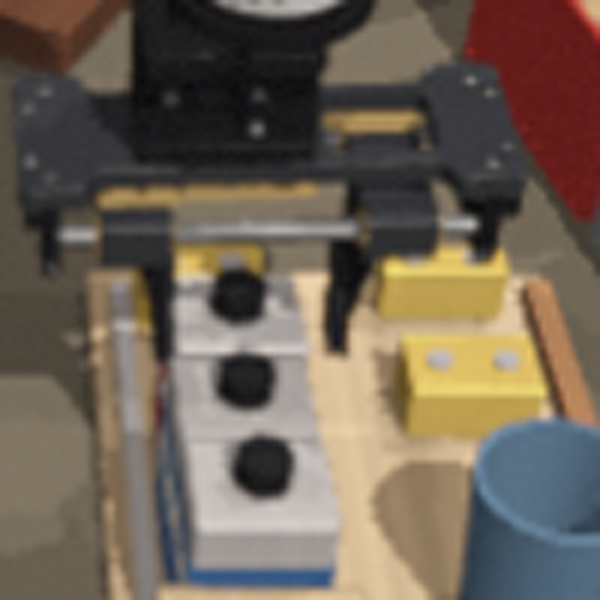

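All three tins are standing in a row. I'll open fully, back off upward and measure.

send_rows(
  motion=[
    [[-2,0,0],0],
    [[0,0,0],0],
    [[0,0,-5],0],
    [[0,0,-12],0],
    [[0,0,-14],0],
  ],
  gripper=0,
)

```text
time_s: 28.13
position: [0.6326, -0.0585, 0.0991]
tcp_rot: [[0.981, -0.186, 0.049], [-0.187, -0.982, 0.022], [0.044, -0.031, -0.999]]
force: [-0.5, 0.6, 0.2]
opening: 0.969
```

```bash
python3 go.py;cat > rows.py <<'E'
from go import *
s=capture("side");a=r[2]
im=s["image"][140:240,335:435]
import sys
cv2.imwrite(f"pics/{sys.argv[1]}.png",cv2.resize(im,None,fx=6,fy=6,interpolation=2))
def rk(u,v,z):
    w=ray(s,(u,v),z/1e3)[:2]-r[:2];return (np.array([np.cos(a)*w[0]+np.sin(a)*w[1],-np.sin(a)*w[0]+np.cos(a)*w[1]])*1e3).round(1)
g=cv2.cvtColor(s["image"],cv2.COLOR_BGR2GRAY)
m=(g<50).astype(np.uint8);m[:, :345]=0;m[:,400:]=0;m[:160]=0;m[230:]=0
n,l,st_,c=cv2.connectedComponentsWithStats(m)
for i in range(1,n):
    if 20<st_[i,4]<150: print("blob",c[i].round(1),st_[i,4],"cap at",rk(*c[i],112))
E
python3 rows.py side24
```

```text
t 28.13 rack mm [ -1. -14.] z 99.1 yaw -10.78 F [-0.5  0.6  0.2] open mm 84.3
blob [353.4 176.3] 103 cap at [-49.7  50.4]
blob [395.6 177.9] 94 cap at [59.9 44.9]
blob [374.  188.8] 51 cap at [-1.2 -0.7]
blob [375.5 203. ] 58 cap at [ -3.4 -54.9]
blob [378.2 217.4] 65 cap at [  -2.6 -104.8]
```

View pics/side24.png

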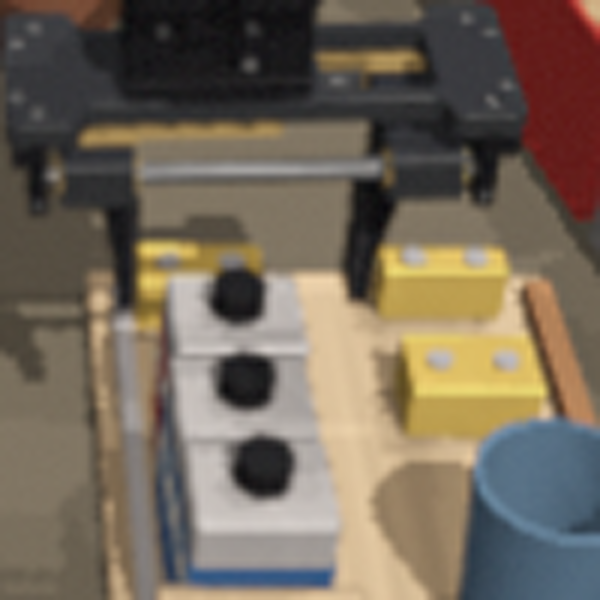

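The red tin is about 4 mm off tin_b. I'll regrip it centrally from above (shallow, gripper body clear of the cap) and slide it closed.

```bash
python3 go.py 1.5 0 58
```

```text
t 28.18 rack mm [  1.1 -14.2] z 102.5 yaw -10.77 F [0.2 0.5 2. ] open mm 85.3
tool shift [ -1.9 -12.8  44.8] turn rad -0.007
```

send_rows(
  motion=[
    [[0,-4,0],-0.006],
    [[0,-4,0],0],
    [[0,-4,5],0],
    [[0,0,8],0],
    [[0,0,8],0],
  ],
)

```text
time_s: 28.6
position: [0.6413, -0.0461, 0.0854]
tcp_rot: [[0.982, -0.178, 0.064], [-0.18, -0.984, 0.018], [0.06, -0.03, -0.998]]
force: [-0.5, 0.3, 0.7]
opening: 0.998
```

```bash
python3 go.py 1.5 0 58
```

```text
t 28.6 rack mm [ 5.4 -0.3] z 85.4 yaw -10.39 F [-0.5  0.3  0.7] open mm 86.8
tool shift [-5.5  0.5 27.1] turn rad 0.0
```

send_rows(
  motion=[
    [[-3,0,5],0],
    [[-2,0,6],0],
    [[-1,0,6],0],
    [[0,0,5],0],
    [[0,0,4],0],
  ],
)

```text
time_s: 29.02
position: [0.6332, -0.0433, 0.0514]
tcp_rot: [[0.982, -0.178, 0.055], [-0.18, -0.984, 0.021], [0.051, -0.03, -0.998]]
force: [0.2, 0.4, -0.5]
opening: 1.003
```

```bash
python3 go.py 1.5 0 58
```

```text
t 29.02 rack mm [-3.1  1. ] z 51.4 yaw -10.36 F [ 0.2  0.4 -0.5] open mm 87.3
tool shift [ 4.9  0.8 -6.4] turn rad 0.001
```

send_rows(
  motion=[
    [[2,1,-2],0],
    [[2,0,-2],0],
    [[0,0,0],0],
    [[0,0,0],0],
    [[0,0,0],0],
  ],
)

```text
time_s: 29.43
position: [0.6371, -0.0457, 0.0547]
tcp_rot: [[0.982, -0.179, 0.054], [-0.18, -0.983, 0.021], [0.05, -0.03, -0.998]]
force: [-0.3, 0.4, -0.6]
opening: 1.002
```

send_rows(
  motion=[
    [[0,0,0],0],
    [[0,0,0],0],
    [[0,0,0],0],
    [[0,0,0],0],
    [[0,0,0],0],
  ],
  gripper=0.38,
)

```text
time_s: 29.85
position: [0.638, -0.0459, 0.0562]
tcp_rot: [[0.982, -0.179, 0.057], [-0.18, -0.983, 0.02], [0.053, -0.03, -0.998]]
force: [-0.3, -0.1, 0.2]
opening: 0.707
```

```bash
python3 go.py 1.5 0 58;python3 rows.py side25
```

```text
t 29.85 rack mm [ 2.1 -0.7] z 56.2 yaw -10.39 F [-0.3 -0.1  0.2] open mm 61.5
tool shift [-0.5 -0.8 -1.8] turn rad -0.0
blob [393.7 171.5] 49 cap at [59.1 72.9]
blob [390.8 185.7] 88 cap at [42.9 12.2]
blob [357.8 187.5] 89 cap at [-41.6   3.9]
blob [374.2 188.6] 57 cap at [-0.7  0.2]
blob [375.5 203.1] 57 cap at [ -3.4 -55.1]
blob [378.3 217.5] 64 cap at [  -2.5 -104.9]
```

View pics/side25.png

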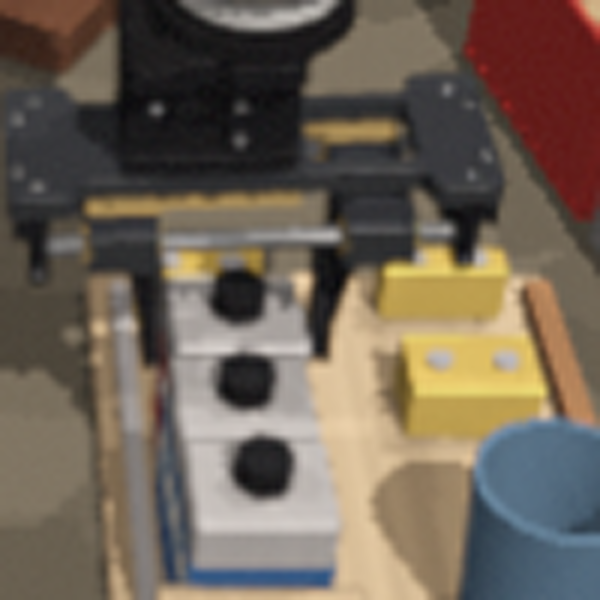

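send_rows(
  motion=[
    [[0,0,0],0],
    [[0,0,0],0],
    [[0,0,0],0],
    [[0,2,0],0],
    [[0,2,0],0],
  ],
)

```text
time_s: 30.32
position: [0.638, -0.048, 0.0568]
tcp_rot: [[0.982, -0.18, 0.058], [-0.182, -0.983, 0.023], [0.053, -0.034, -0.998]]
force: [1.2, 4.4, 2.4]
opening: 0.645
```

send_rows(
  motion=[
    [[0,2,0],0],
    [[0,2,0],0],
    [[0,2,0],0],
    [[0,2,0],0],
    [[0,2,0],0],
  ],
)

```text
time_s: 30.73
position: [0.6377, -0.0495, 0.0565]
tcp_rot: [[0.982, -0.179, 0.062], [-0.181, -0.983, 0.036], [0.055, -0.047, -0.997]]
force: [0.5, 7.9, 1.1]
opening: 0.644
```

```bash
python3 go.py;python3 rows.py side26
```

```text
t 30.73 rack mm [ 2.4 -4.3] z 56.5 yaw -10.45 F [0.5 7.9 1.1] open mm 56.0
blob [390.5 187. ] 86 cap at [41.3  7.1]
blob [359.3 189.4] 81 cap at [-38.3  -3.6]
blob [374.3 189.6] 55 cap at [-0.8 -3.8]
blob [375.6 203.1] 59 cap at [ -3.1 -54.9]
blob [378.4 217.5] 62 cap at [  -2.3 -105.2]
```

The row is closed (red cap at y ≈ -3.8, 8 N push). Release and go up.

send_rows(
  motion=[
    [[0,-1,0],0],
    [[0,0,0],0],
    [[0,0,0],0],
    [[0,0,0],0],
    [[0,0,0],0],
  ],
  gripper=0.15,
)

```text
time_s: 31.2
position: [0.637, -0.0506, 0.0558]
tcp_rot: [[0.982, -0.176, 0.06], [-0.179, -0.983, 0.033], [0.054, -0.043, -0.998]]
force: [0.1, -0.6, -0.7]
opening: 0.835
```

send_rows(
  motion=[
    [[0,0,-8],0],
    [[0,0,-15],0],
    [[0,0,-20],0],
    [[0,0,-25],0],
    [[0,0,-25],0],
  ],
)

```text
time_s: 31.62
position: [0.626, -0.0546, 0.1462]
tcp_rot: [[0.983, -0.179, 0.045], [-0.18, -0.983, 0.035], [0.038, -0.043, -0.998]]
force: [0.4, 0.3, -0.4]
opening: 0.85
```

```bash
python3 rows.py side27; cat > tgt.py <<'E'
from go import *
import sys
x,y,z,yaw=[float(v) for v in sys.argv[1:]]
s,p,R,q=st();W=np.array([x,y,z]);ya=np.degrees(np.arctan2(R[1,0],R[0,0]))
# real tip = p - 0.03 toolz ; target given for the tip
tip=p-.03*R[:,2]
print("tip",tip.round(4),"yaw",ya.round(2),"tilt",R[:2,2].round(3),"shift",(R.T@(W-tip)*1e3).round(1),"turn",np.radians(-(((yaw-ya)+90)%180-90)).round(3),"F",np.round(s["force"],1),"open",round(s["opening"]*87,1),"t",s["time_s"])
E
python3 tgt.py .446 -.174 .16 -6.6
```

```text
blob [355.8 166.6] 49 cap at [-40.2  94.3]
blob [392.2 165.7] 66 cap at [58.9 99.4]
blob [374.3 189.9] 50 cap at [-1.1 -5. ]
blob [375.5 203.1] 57 cap at [ -3.4 -55. ]
blob [378.2 217.3] 66 cap at [  -2.6 -104.5]
tip [ 0.6277 -0.0566  0.182 ] yaw -10.38 tilt [0.055 0.032] shift [-158.5  148.7    8.2] turn -0.066 F [ 0.4 -0.4  2.2] open 74.0 t 31.6667
```

View pics/side27.png

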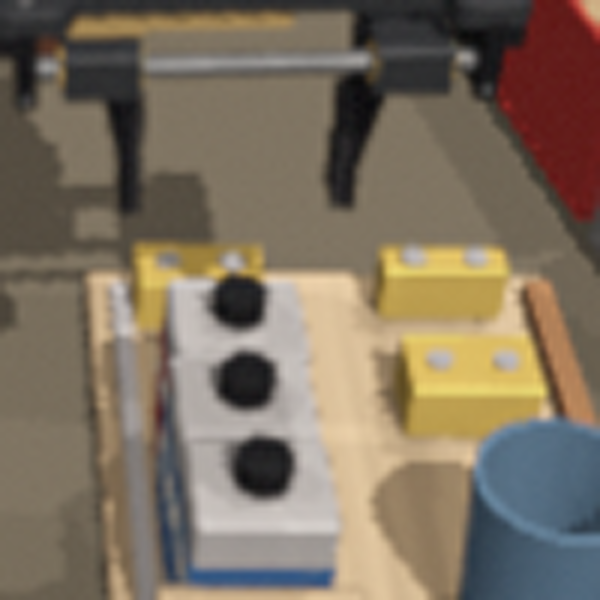

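The row stands closed: caps at y ≈ -5, -55 and -104.5. Now to block70, the wooden one in the middle at world (0.446, -0.174), with 70 × 49 measured earlier.

send_rows(
  motion=[
    [[-15,14,0],-0.03],
    [[-28,27,0],-0.036],
    [[-28,27,0],0],
    [[-28,27,0],0],
    [[-28,26,0],0],
  ],
  gripper=0,
)

```text
time_s: 32.08
position: [0.4958, -0.1623, 0.1483]
tcp_rot: [[0.992, -0.099, 0.079], [-0.101, -0.995, 0.023], [0.076, -0.031, -0.997]]
force: [0.1, -1.6, -0.0]
opening: 0.995
```

```bash
python3 tgt.py .446 -.174 .13 -6.6
```

```text
tip [ 0.4935 -0.163   0.1782] yaw -5.8 tilt [0.079 0.023] shift [-49.6  17.2  44.1] turn 0.014 F [ 0.1 -1.6 -0. ] open 86.6 t 32.0833
```

send_rows(
  motion=[
    [[-16,5,0],0.014],
    [[-14,5,5],0],
    [[-6,2,8],0],
    [[-2,0,8],0],
    [[0,0,8],0],
  ],
)

```text
time_s: 32.5
position: [0.4518, -0.1762, 0.1189]
tcp_rot: [[0.989, -0.123, 0.081], [-0.125, -0.992, 0.017], [0.079, -0.027, -0.997]]
force: [0.5, 0.4, 0.7]
opening: 0.998
```

```bash
python3 tgt.py .446 -.174 .085 -6.6
```

```text
tip [ 0.4494 -0.1767  0.1488] yaw -7.21 tilt [0.081 0.017] shift [-8.7 -0.5 63.4] turn -0.011 F [0.5 0.4 0.7] open 86.8 t 32.5
```

send_rows(
  motion=[
    [[-2,0,9],-0.01],
    [[-2,0,9],0],
    [[-1,0,9],0],
    [[-1,0,9],0],
    [[0,0,6],0],
  ],
)

```text
time_s: 32.92
position: [0.4534, -0.1758, 0.0742]
tcp_rot: [[0.99, -0.111, 0.086], [-0.113, -0.994, 0.014], [0.084, -0.023, -0.996]]
force: [-0.7, 0.1, 0.5]
opening: 1.002
```

```bash
python3 tgt.py .446 -.174 .085 -6.6; python3 - <<'E'
from h import *
s=capture("side")
cv2.imwrite("pics/side28.png",cv2.resize(s["image"][160:330,200:370],None,fx=3.5,fy=3.5,interpolation=2))
E
```

```text
tip [ 0.4508 -0.1762  0.1041] yaw -6.49 tilt [0.086 0.014] shift [-6.6 -1.2 18.6] turn 0.002 F [-0.7  0.1  0.5] open 87.2 t 32.9167
```

View pics/side28.png

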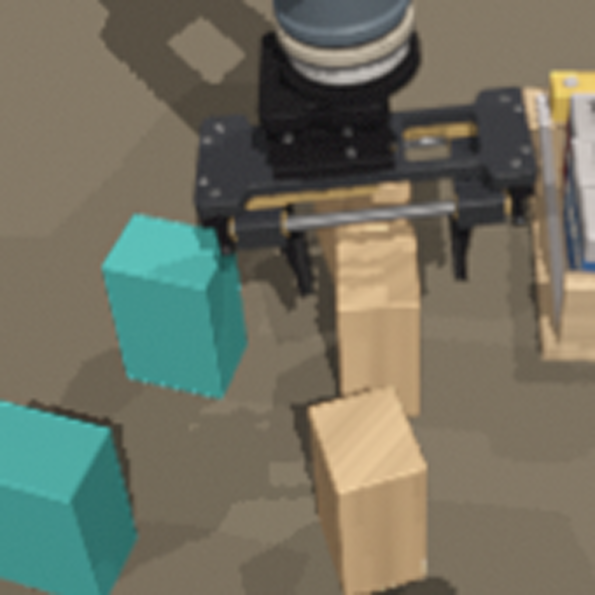

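The fingers straddle the middle wooden block (crop (375,270)). The turquoise one is to the left and clear.

send_rows(
  motion=[
    [[-3,0,5],0],
    [[-2,0,5],0],
    [[-1,-1,3],0],
    [[0,0,0],0],
    [[0,0,0],0],
  ],
)

```text
time_s: 33.38
position: [0.4497, -0.1735, 0.0585]
tcp_rot: [[0.99, -0.109, 0.086], [-0.111, -0.994, 0.014], [0.084, -0.023, -0.996]]
force: [-0.1, 0.2, 0.9]
opening: 0.999
```

```bash
python3 tgt.py .446 -.174 .09 -6.6
```

```text
tip [ 0.4471 -0.1739  0.0883] yaw -6.39 tilt [0.086 0.014] shift [-1.   0.2 -1.8] turn 0.004 F [-0.1  0.2  0.9] open 86.9 t 33.3833
```

send_rows(
  motion=[
    [[0,0,0],0],
    [[0,0,0],0],
    [[0,0,0],0],
    [[0,0,0],0],
    [[0,0,0],0],
  ],
  gripper=0.55,
)

```text
time_s: 33.8
position: [0.4505, -0.1741, 0.0596]
tcp_rot: [[0.99, -0.109, 0.088], [-0.111, -0.994, 0.012], [0.086, -0.022, -0.996]]
force: [-0.1, 0.9, 0.3]
opening: 0.706
```

send_rows(
  motion=[
    [[0,0,0],0],
    [[0,0,0],0],
    [[0,0,0],0],
    [[0,0,0],0],
    [[0,0,-4],0],
  ],
)

```text
time_s: 34.22
position: [0.4496, -0.1739, 0.0634]
tcp_rot: [[0.99, -0.109, 0.087], [-0.111, -0.994, 0.013], [0.085, -0.023, -0.996]]
force: [-0.8, 0.1, -2.2]
opening: 0.585
```

send_rows(
  motion=[
    [[0,0,-10],0],
    [[0,0,-14],0],
    [[0,0,-14],0],
    [[0,0,-14],0],
    [[0,0,-10],0],
  ],
)

```text
time_s: 34.63
position: [0.4411, -0.1727, 0.1253]
tcp_rot: [[0.991, -0.109, 0.079], [-0.111, -0.994, 0.019], [0.076, -0.028, -0.997]]
force: [0.2, -0.8, -1.8]
opening: 0.586
```

```bash
python3 tgt.py .446 -.174 .15 -6.6; python3 go.py 0 57 190
```

```text
tip [ 0.4388 -0.1732  0.1552] yaw -6.41 tilt [0.079 0.019] shift [6.9 0.1 5.7] turn 0.003 F [ 0.2 -0.8 -1.8] open 51.0 t 34.6333
t 34.63 rack mm [-168.7 -160.9] z 125.3 yaw -6.41 F [ 0.2 -0.8 -1.8] open mm 51.0
tool shift [ 187.8 -207.   -44.8] turn rad 0.07
```

send_rows(
  motion=[
    [[0,0,-15],0.035],
    [[0,0,-20],0.035],
    [[5,-6,-20],0],
    [[12,-14,-15],0],
    [[22,-25,0],0],
  ],
)

```text
time_s: 35.05
position: [0.4769, -0.1371, 0.2034]
tcp_rot: [[0.979, -0.188, 0.072], [-0.19, -0.982, 0.02], [0.067, -0.033, -0.997]]
force: [0.6, -0.9, -2.6]
opening: 0.584
```

```bash
python3 go.py 0 57 190
```

```text
t 35.05 rack mm [-139.9 -119.5] z 203.4 yaw -10.99 F [ 0.6 -0.9 -2.6] open mm 50.8
tool shift [ 136.9 -177.1   28.6] turn rad -0.01
```

send_rows(
  motion=[
    [[20,-26,0],-0.01],
    [[20,-26,0],0],
    [[20,-26,0],0],
    [[20,-26,0],0],
    [[16,-20,0],0],
  ],
)

```text
time_s: 35.47
position: [0.5966, -0.0279, 0.2167]
tcp_rot: [[0.981, -0.182, 0.073], [-0.184, -0.983, 0.019], [0.068, -0.032, -0.997]]
force: [-0.2, -0.7, -1.4]
opening: 0.583
```

```bash
python3 go.py 0 57 190
```

```text
t 35.47 rack mm [-41.8   9.5] z 216.7 yaw -10.61 F [-0.2 -0.7 -1.4] open mm 50.7
tool shift [ 39.7 -46.7  30.9] turn rad -0.004
```

send_rows(
  motion=[
    [[12,-14,0],0],
    [[10,-12,5],0],
    [[6,-7,8],0],
    [[3,-3,8],0],
    [[0,0,5],0],
  ],
)

```text
time_s: 35.88
position: [0.6394, 0.0095, 0.1926]
tcp_rot: [[0.982, -0.175, 0.074], [-0.177, -0.984, 0.02], [0.069, -0.033, -0.997]]
force: [-0.3, 0.2, -2.1]
opening: 0.588
```

```bash
python3 go.py -1 58.5 150; python3 - <<'E'
from h import *
s=capture("side")
cv2.imwrite("pics/side29.png",cv2.resize(s["image"][100:240,330:450],None,fx=4.2,fy=4.2,interpolation=2))
E
```

```text
t 35.88 rack mm [-6.5 54. ] z 192.6 yaw -10.22 F [-0.3  0.2 -2.1] open mm 51.2
tool shift [ 2.6 -3.1 43. ] turn rad 0.003
```

View pics/side29.png

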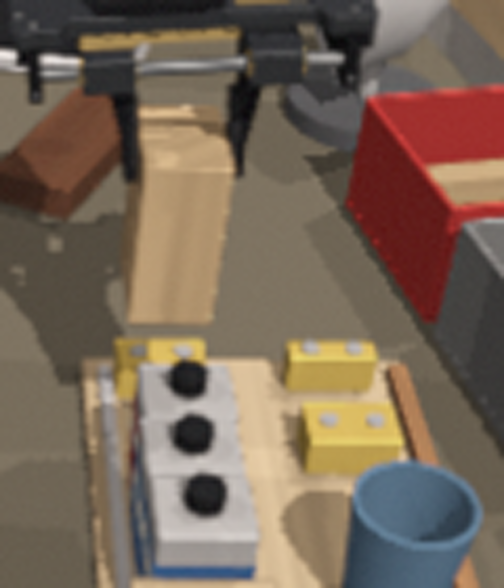

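```bash
python3 - <<'E'
from go import *
s=capture("side");a=r[2]
def plane(x,y,yr):
    u=(330+(x+.5)/4.2-.5,100+(y+.5)/4.2-.5)
    P0=ray(s,u,0.);P1=ray(s,u,.2)
    def rr(P):
        w=P[:2]-r[:2];return np.array([np.cos(a)*w[0]+np.sin(a)*w[1],-np.sin(a)*w[0]+np.cos(a)*w[1],P[2]])*1e3
    A,B=rr(P0),rr(P1);t=(yr-A[1])/(B[1]-A[1]);return (A+t*(B-A)).round(1)
for yr in(17,21):
    print([plane(*q,yr).tolist() for q in[(130,321),(213,321),(143,160),(231,172)]])
E
```

```text
[[-35.5, 17.0, 138.2], [13.9, 17.0, 138.6], [-36.4, 17.0, 248.4], [12.7, 17.0, 241.3]]
[[-34.9, 21.0, 135.2], [14.7, 21.0, 135.6], [-35.9, 21.0, 246.0], [13.5, 21.0, 238.9]]
```

The block hangs upright (fit: edges vertical, bottom level at z ≈ 136, centre x ≈ -11, which is TCP - 4). Correct x and y, then lower.

send_rows(
  motion=[
    [[4,-2,0],0.003],
    [[3,-2,0],0],
    [[2,0,6],0],
    [[1,0,6],0],
    [[0,0,5],0],
  ],
)

```text
time_s: 36.4
position: [0.6493, 0.0079, 0.1762]
tcp_rot: [[0.98, -0.184, 0.072], [-0.185, -0.982, 0.019], [0.067, -0.032, -0.997]]
force: [0.3, 0.4, -1.8]
opening: 0.582
```

```bash
python3 go.py 3.5 58.5 125; python3 - <<'E'
from h import *
s=capture("side")
cv2.imwrite("pics/side30.png",cv2.resize(s["image"][100:240,330:450],None,fx=4.2,fy=4.2,interpolation=2))
E
```

```text
t 36.4 rack mm [ 3.5 54.3] z 176.2 yaw -10.71 F [ 0.3  0.4 -1.8] open mm 50.7
tool shift [-3.4 -2.6 51.2] turn rad -0.006
```

View pics/side30.png

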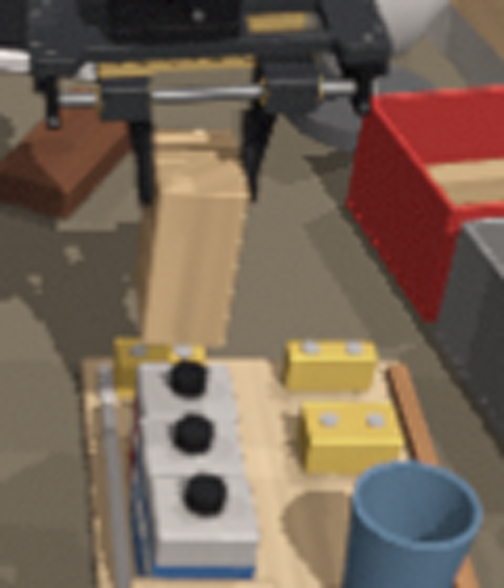

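send_rows(
  motion=[
    [[0,-2,2],-0.006],
    [[-1,-2,2],0],
    [[0,0,2],0],
    [[0,0,0],0],
    [[0,0,0],0],
  ],
)

```text
time_s: 36.87
position: [0.6475, 0.0127, 0.1671]
tcp_rot: [[0.982, -0.178, 0.067], [-0.179, -0.984, 0.02], [0.062, -0.031, -0.998]]
force: [-0.0, -0.8, -1.9]
opening: 0.583
```

```bash
python3 go.py 3.5 57.5 165
```

```text
t 36.87 rack mm [ 0.9 58.6] z 167.1 yaw -10.34 F [-0.  -0.8 -1.9] open mm 50.7
tool shift [2.5 1.2 2.3] turn rad 0.001
```

Bottom ≈ 110. Lower in small steps, watching the force.

send_rows(
  motion=[
    [[1,1,5],0],
    [[1,0,6],0],
    [[0,0,6],0],
    [[0,0,5],0],
    [[0,0,0],0],
  ],
)

```text
time_s: 37.28
position: [0.6515, 0.0117, 0.1437]
tcp_rot: [[0.982, -0.177, 0.068], [-0.179, -0.984, 0.019], [0.064, -0.031, -0.997]]
force: [-0.1, -0.7, -2.1]
opening: 0.586
```

```bash
python3 go.py 3.5 57.5 125; python3 - <<'E'
from h import *
s=capture("side")
cv2.imwrite("pics/side31.png",cv2.resize(s["image"][130:220,345:415],None,fx=7,fy=6.6,interpolation=2))
E
```

```text
t 37.28 rack mm [ 5.  58.4] z 143.7 yaw -10.33 F [-0.1 -0.7 -2.1] open mm 51.0
tool shift [-2.7  1.5 18.5] turn rad 0.001
```

View pics/side31.png

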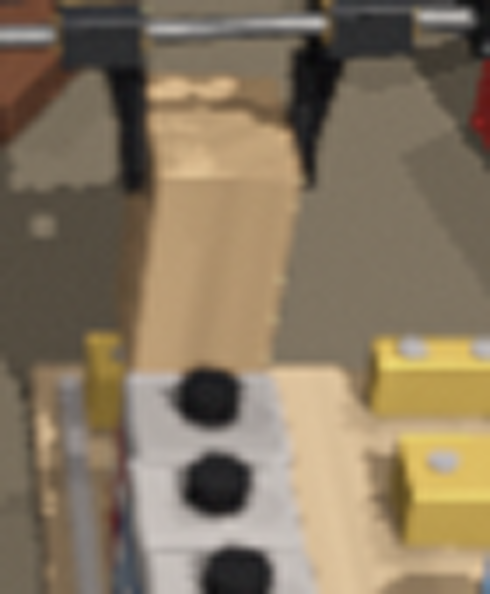

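send_rows(
  motion=[
    [[-1,0,6],0],
    [[-1,1,6],0],
    [[0,0,6],0],
    [[0,0,6],0],
    [[0,0,5],0],
  ],
)

```text
time_s: 37.75
position: [0.6525, 0.0114, 0.1135]
tcp_rot: [[0.982, -0.177, 0.071], [-0.179, -0.984, 0.019], [0.067, -0.031, -0.997]]
force: [0.2, 1.2, -1.8]
opening: 0.583
```

```bash
python3 go.py 3.5 57.5 100
```

```text
t 37.75 rack mm [ 6.  58.2] z 113.5 yaw -10.33 F [ 0.2  1.2 -1.8] open mm 50.7
tool shift [-3.4  1.2 13.3] turn rad 0.001
```

send_rows(
  motion=[
    [[-1,1,4],0],
    [[-1,0,4],0],
    [[-1,0,4],0],
    [[0,0,4],0],
    [[0,0,4],0],
  ],
)

```text
time_s: 38.17
position: [0.6502, 0.0113, 0.0903]
tcp_rot: [[0.982, -0.177, 0.07], [-0.179, -0.984, 0.019], [0.065, -0.031, -0.997]]
force: [1.0, 0.5, -2.1]
opening: 0.582
```

```bash
python3 go.py 3.5 57.5 80
```

```text
t 38.17 rack mm [ 3.8 57.8] z 90.3 yaw -10.34 F [ 1.   0.5 -2.1] open mm 50.6
tool shift [-0.9  0.6 10.2] turn rad 0.001
```

Past the stop's top with no contact. Last 20 mm.

send_rows(
  motion=[
    [[0,0,3],0],
    [[0,0,4],0],
    [[0,0,4],0],
    [[0,0,3],0],
    [[0,0,2],0],
  ],
)

```text
time_s: 38.58
position: [0.6516, 0.0117, 0.0724]
tcp_rot: [[0.982, -0.177, 0.07], [-0.179, -0.984, 0.019], [0.066, -0.031, -0.997]]
force: [0.1, -0.7, 1.2]
opening: 0.579
```

```bash
python3 go.py 3.5 57.5 70
```

```text
t 38.58 rack mm [ 5.1 58.4] z 72.4 yaw -10.34 F [ 0.1 -0.7  1.2] open mm 50.4
tool shift [-1.8  1.   2.2] turn rad 0.001
```

Force flips to +1.2 N, so it is touching the floor. Ease down 1 mm, then release slowly.

send_rows(
  motion=[
    [[0,0,1],0],
    [[0,0,1],0],
    [[0,0,0],0],
    [[0,0,0],0],
    [[0,0,0],0],
  ],
)

```text
time_s: 39.0
position: [0.6526, 0.0126, 0.0729]
tcp_rot: [[0.982, -0.177, 0.072], [-0.179, -0.984, 0.02], [0.067, -0.032, -0.997]]
force: [-0.0, -0.7, -2.5]
opening: 0.581
```

send_rows(
  motion=[
    [[0,0,0],0],
    [[0,0,0],0],
    [[0,0,0],0],
    [[0,0,0],0],
    [[0,0,0],0],
  ],
  gripper=0.15,
)

```text
time_s: 39.42
position: [0.654, 0.0123, 0.0736]
tcp_rot: [[0.981, -0.177, 0.075], [-0.179, -0.984, 0.02], [0.07, -0.033, -0.997]]
force: [0.4, 0.2, -0.5]
opening: 0.822
```

```bash
python3 go.py; python3 - <<'E'
from h import *
s=capture("side")
cv2.imwrite("pics/side32.png",cv2.resize(s["image"][130:220,345:415],None,fx=7,fy=6.6,interpolation=2))
E
```

```text
t 39.42 rack mm [ 7.3 59.4] z 73.6 yaw -10.34 F [ 0.4  0.2 -0.5] open mm 71.5
```

View pics/side32.png

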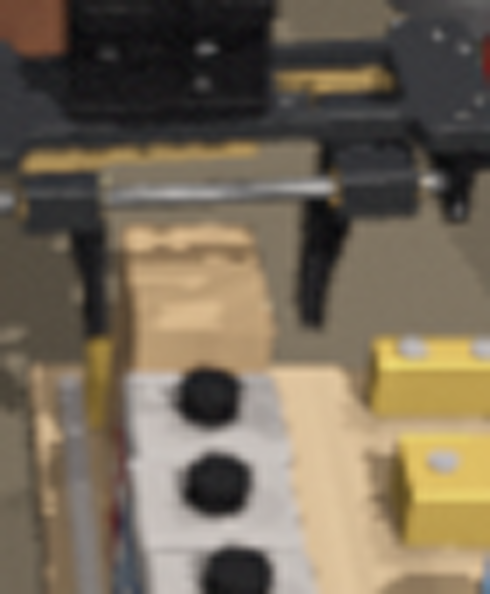

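Released: the block stands behind the red tin. Open fully, go straight up and aside, then check.

send_rows(
  motion=[
    [[-1,0,0],0],
    [[-1,0,0],0],
    [[0,0,0],0],
    [[0,0,-8],0],
    [[0,0,-12],0],
  ],
  gripper=0,
)

```text
time_s: 39.88
position: [0.6485, 0.0125, 0.092]
tcp_rot: [[0.982, -0.177, 0.07], [-0.179, -0.984, 0.02], [0.065, -0.032, -0.997]]
force: [0.4, 0.8, -0.1]
opening: 0.994
```

send_rows(
  motion=[
    [[0,0,-20],0],
    [[0,0,-25],0],
    [[0,0,-25],0],
    [[0,-20,-10],0],
    [[0,-35,0],0],
  ],
)

```text
time_s: 40.3
position: [0.6533, 0.0596, 0.1838]
tcp_rot: [[0.98, -0.185, 0.074], [-0.186, -0.982, 0.017], [0.07, -0.03, -0.997]]
force: [-0.2, -0.3, -0.4]
opening: 1.003
```

send_rows(
  motion=[
    [[0,-38,0],0],
    [[0,-38,0],0],
    [[0,-38,0],0],
    [[0,-30,0],0],
    [[0,-10,0],0],
  ],
)

```text
time_s: 40.72
position: [0.6858, 0.2192, 0.2009]
tcp_rot: [[0.978, -0.187, 0.09], [-0.189, -0.982, 0.019], [0.085, -0.036, -0.996]]
force: [0.1, -0.3, -0.1]
opening: 1.0
```

```bash
python3 go.py; python3 rows.py side33; python3 - <<'E'
from h import *
t=capture("top");s=capture("side")
import pickle;pickle.dump((t,s),open("c33.pkl","wb"))
cv2.imwrite("pics/top33.png",cv2.resize(t["image"][80:185,290:415],None,fx=6,fy=5.7,interpolation=2))
E
```

```text
t 40.72 rack mm [  1.3 268.7] z 200.9 yaw -10.94 F [ 0.1 -0.3 -0.1] open mm 87.0
blob [374.3 189.7] 53 cap at [-0.8 -4.4]
blob [375.5 203.1] 55 cap at [ -3.4 -55. ]
blob [378.3 217.5] 63 cap at [  -2.5 -105.2]
```

View pics/top33.png

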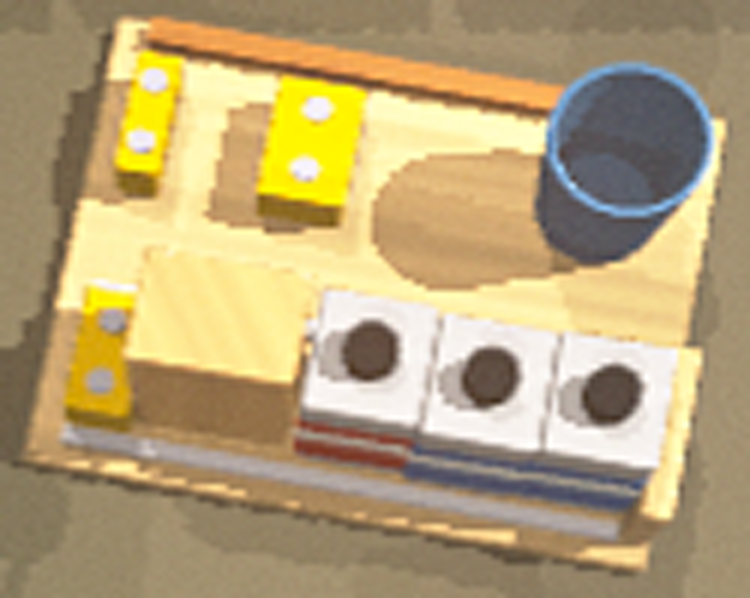

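View pics/side33.png

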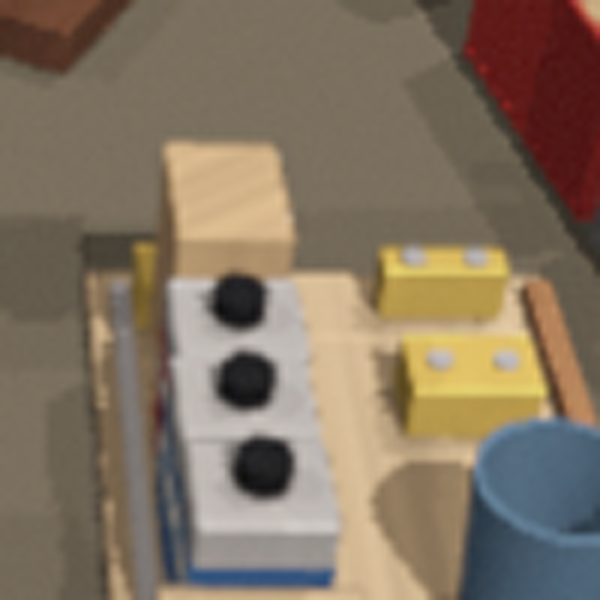

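```bash
python3 - <<'E'
from go import *
import pickle;t,s=pickle.load(open("c33.pkl","rb"));a=r[2]
def rk(cam,u,v,z):
    w=ray(cam,(u,v),z/1e3)[:2]-r[:2];return (np.array([np.cos(a)*w[0]+np.sin(a)*w[1],-np.sin(a)*w[0]+np.cos(a)*w[1]])*1e3).round(1)
ct=lambda x,y:(290+(x+.5)/6-.5,80+(y+.5)/5.7-.5)
cs=lambda x,y:(335+(x+.5)/6-.5,140+(y+.5)/6-.5)
P=np.array([rk(t,*ct(*q),122) for q in [(150,248),(315,275),(300,385),(127,358)]]);print("top",P.tolist(),P.mean(0))
P=np.array([rk(s,*cs(*q),122) for q in [(166,143),(274,143),(295,235),(172,242)]]);print("side",P.tolist(),P.mean(0))
print("tins top",[rk(t,*ct(*q),104).tolist() for q in [(325,290),(303,412),(675,350),(660,467)]])
print("top caps",[rk(t,*ct(*q),118).tolist() for q in [(370,350),(490,375),(612,394)]])
print("block foot -x edge",[rk(t,*ct(*q),12).tolist() for q in [(130,425),(290,446)]])
E
python3 go.py
```

```text
top [[26.0, 92.2], [26.2, 23.8], [-22.6, 21.3], [-23.5, 92.4]] [ 1.525 57.425]
side [[-23.6, 94.9], [24.9, 95.6], [25.7, 27.8], [-27.0, 22.4]] [-8.8817842e-16  6.0175000e+01]
tins top [[26.5, 18.9], [-29.1, 18.2], [25.6, -128.0], [-26.9, -130.0]]
top caps [[-1.2, -4.0], [-3.3, -53.8], [-2.7, -103.8]]
block foot -x edge [[-24.2, 95.7], [-21.2, 22.3]]
t 40.87 rack mm [  1.4 264.1] z 199.7 yaw -11.02 F [-0.5 -1.2 -0.2] open mm 86.7
```

Both cameras put the block at x ≈ 0–1.5 and y ≈ 57–60, upright and square. The tins measure y ≈ -4, -54 and -104. Everything is within limits and the arm is clear, so I'm handing in.

```bash
python3 -c "
from rig import bot
print(bot.hand_in(), bot.read_state()['time_s'])"
```

```text
the job is handed in; nothing more can be done
the job is handed in; nothing more can be done
```

The red tin is standing upright in the lane next to the two blue tins. The row is closed up, and block70 stands in the gap in front of the yellow stop (stop30). I handed the job in at about 41 s; the hand-in gives no verdict.

**How it went:**
- **Tipped tin:** I gripped it lightly at its cap-end top corner, lifted it, and swung it upright by pressing its foot against tin_b (up to about 7 N). I set it down, released it and slid it against the row.
- **Block:** I then lowered block70 into the gap without touching anything until it reached the floor.

**Last checks:**

| Item | Measured (mm, rack frame) | Allowed y |
|---|---|---|
| Red tin | y about -4 | -7 to 3 |
| tin_b | y about -54 to -55 | -57 to -47 |
| tin_a | y about -104 to -105 | -107 to -97 |
| block70 | x about 0 to 1.5, y 57.4 (top camera) or 60.2 (side camera) | 52 to 61.5 |

- All tins looked upright within 3–4 mm of the centre line, and the block was upright and square. The arm was clear.
- I never saw the cup move, and the arm did not go near the other bystanders. I did not re-measure any of them at the end.

**What disagreed or failed:**
- **Fingertips:** the real fingertips sit about 30 mm above the reported TCP, in both pictures and touch. My first grip held only the tin's top edge and let it slip onto a rail. Three more attempts missed before I corrected for the offset.
- **Tool tilt:** the tool drifted up to about 5° off vertical as it moved. The block still landed upright.
- **Block position:** the two cameras disagree by about 3 mm on the block's y. The stop limits it to 60 at most, so it is within limits either way.

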